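# Sort a used rubber buffer by hardness

### The arm

A 6-joint arm with a two-finger parallel gripper is mounted at the origin on the work surface. World frame = base frame: x ahead of the robot, y to its left, z up, the work surface at z = 0. Lengths are in m, angles in rad, forces in N, time in s.
With the tool pointing down it reaches from about 0.425 to 0.95 m from the base axis. Payload 3.5 kg.
Tool frame: the origin (TCP) lies on the centre line of the jaws, within the pads' length; the fingertips stand 25 mm ahead of it and the grasp point (between the pads) lies 6 mm ahead of it; y points along the fingers, z is the direction in which the jaws open and shut, and the axes are right-handed (so a half turn about y gives the same grasp; the last joint's range is limited). The gripper opens to 85 mm and grips with 20 to 120 N. Pads are 22 mm wide; open, the fingers measure 114 mm over their backs; the gripper's body (76 mm by 85 mm) begins 54 mm behind the grasp point. The pads swing forward as they close: fully open they stand 13 mm farther back than shut.
Start: joints at [-0.15, 0.286, 1.577, -0, 1.279, -0.15], TCP at [0.675, 0, 0.256] pointing down, gripper open.
Joint ranges: [-2.77, 2.77], [-0.9, 2.22], [0.21, 2.48], [-1.53, 4.67], [0.24, 2.81], [-2.84, 2.84]. Speed limits (rad/s): [2.79, 2.79, 3.14, 3.14, 3.14, 3.14].

### API

Orientations are given as a unit quaternion [x, y, z, w].
In Python, from plant import ctrl gives the robot as it stands.
- The arm moves only by the tool arm_command, never from a script. Its argument "steps" is a list of rows, each an object with "hand": the opening, from 0 (shut) to 1 (fully open); "travel": the shift along the tool's x, y, z in units of 0.3 m (1.0 is 0.3 m), a list of three; "rotation": the turn, a rotation vector about the tool's x, y, z in units of 30 degrees (1.0 is 30 degrees), a list of three. A call has 1 to 20 rows; each row shifts and turns the pose as measured when the row begins, along the tool's axes as they then stand; what a row does not reach is not made up. A row lasts 1/8 s, in which the tool goes at most 62.5 mm and 10.7 degrees, less where a joint would pass 70% of its speed; a pose out of reach is approached as far as the arm can. A call with a number of a shift or a turn outside -1 to 1 is refused whole. A call with a gripper value outside its range is refused whole. The fingers move at their own pace and stop on an object; "grip_force" is the grip in N (left out, the last holds). Time passes only in rows, so rows that do not move let the fingers close. It gives the time, the measured TCP pose, the force and the opening at its end, in the units of the state.
- ctrl.get_state(): the state, without advancing time (a new reading comes with each control period).
- ctrl.read_camera(name): name is "scene" or "side" or "wrist"; returns (picture, depth): 480x640x3 uint8, blue, green, red; 480x640 float32, m along the optical axis (not along the pixel's ray), 0 where there is no reading.
- ctrl.camera_params(name): a dict with "fx", "fy", "cx", "cy" (pixels), "distortion" ([k1, k2, p1, p2, k3] as OpenCV has them; the pictures are not rectified), "extrinsics" (4x4, takes a point from camera to world coordinates); the wrist camera has in their place "tool_from_camera" (4x4, takes a point from camera to tool coordinates, whose origin is the TCP and whose axes are the tool frame's). Camera axes: x right, y down, z forward; pixel columns grow to the right and rows downward; lengths in m; the calibration is good to about 2 mm. A picture is of the moment at which its call begins: read the wrist's pose just before it. camera_params takes no time and is no camera call.
- ctrl.sign_off(): hands the job in, once; it reports no verdict.
Trained networks look in the newest picture that a camera, given by its name, has taken for a name from the list of things; names that differ only in an ending like _2 or _b are one class to them, and where a whole thing is asked for, a point or a joint stands for the part that bears it (a point fixed in the world has none). Each returns a list of dicts, best first, with "score" (0 to 1); they miss things now and then, are a little off and sometimes report something else, mostly with a low value. They report only what shows in the picture. A call takes as long as a camera call. They do not tell look-alikes from the thing itself.
- ctrl.masks_of(camera, thing): "region" (480x640 bool, what is visible of it) and "at" ([column, row] in pixels, amid what is visible of it).
The state is a dict: "time": time; "qpos": joint angles; "dq": joint speeds; "joint_efforts": joint torques, N m; "eef_pos": TCP position; "tcp_rot": TCP orientation; "contact_force": force on the tool from outside, world axes, zero at the start; "wrist_torque": the same for the moment, N m; "opening": opening from 0.0 (shut) to 1.0 (fully open).
Only numpy, scipy, OpenCV 4.12 (cv2) and the standard library are available. Lean on these libraries where they do the work, as an engineer would, in place of code of your own. Each camera call takes 0.05 s, during which the arm holds its last target.

### The job

Find out whether the used rubber buffer on the bench has gone hard: take the hardness gauge out of its holder, press it upright on the middle of the rubber until its foot sits flush, keep it there for a second with about 11 N (never more than 15 N), then stand it back in its holder. If the red marker ring has stopped in the green band, stand the buffer on the floor of the green crate; if it has been pushed up into the yellow band, stand it in the yellow crate. Drop nothing, and leave the other parts where they are.

Things in the scene. Friction and masses are not known exactly. Their poses are not given: they have to be found in the camera images.
- buffer_mid (a point): the used rubber buffer to be tested: a black ribbed rubber cylinder 44 mm across on an oval steel flange (84 mm along x, 42 mm along y, 4 mm thick), standing alone in the open middle of the bench; about 0.3 kg. The point lies on its axis, 20 mm above its underside; z up. Its sides are firm from 4 to 26 mm up and can be gripped there, best across y, where the flange does not stick out
- gauge_grip (a point): the hardness gauge, upright in its holder: an aluminium barrel 22 mm across with a flat steel foot 26 mm across and at its top a square black grip, 22 by 22 mm and 46 mm high; 122 mm long in all, about 0.2 kg. The point is the centre of the grip, on the gauge's axis, 95 mm above the foot's underside; x and y are square to the grip's faces, z up
- gauge_foot (a point): the centre of the underside of the gauge's foot. A sprung pin, 5 mm across, stands 10 mm out below it (0.3 N to start it, 3.8 N fully in, and 0.4 N more for the marker ring): the pin touches first, and the foot sits flush 10 mm later
- marker (a joint): the gauge's red marker ring, 29 mm wide, 4 mm high, 30 mm above the foot at 0: how far the pin, driven back into the gauge, has pushed it up (m). It starts at 0 and stays by friction at the highest value. Green band: up to 5.5 mm; yellow band: above (middle of the ring). The softest rubber gives about 2 mm, the hardest 8 mm; over 8.8 mm the pin has hit something rigid; on the line (5.1 to 5.9) either crate will do
- gauge: the same gauge as a whole; origin at the centre of the foot's underside
- buffer: the same buffer; origin at the centre of its underside. New it is 50 mm high, but used rubber has sagged: its top is 38 to 50 mm up, which is not measured. The top gives about 1 mm per 8 N under the gauge's foot; how far the pin sinks into the middle of the top (a soft spot 15 mm wide) depends on the hardness
- holder_seat (a point): the fixed grey holder block of the gauge, 70 by 70 mm and 36 mm high, with a round well 31 mm wide and 22 mm deep in its top. The point is the centre of the well's floor, 14 mm above the bench, on which the gauge's foot stands; under it a bore 19 mm wide clears the pin
- green_crate: the small green crate, fixed: 280 mm (its x) by 190 mm (its y), 70 mm high, walls and floor 5 mm. Origin at the centre of its underside. It and the yellow crate stand to the left and right of the bench's middle, either way round; the half of its floor with +x holds other stock
- yellow_crate: the small yellow crate with openwork sides, fixed, of the same size; origin at the centre of its underside
- green_spot (a point): the green crate: centre of the free half of its floor, on the floor, 5 mm above the bench, 60 mm towards -x from the crate's centre, axes as the crate's
- yellow_spot (a point): the yellow crate: the same point
- sprocket: bystander: a toothed steel disc 68 mm across, lying
- bearing: bystander: a steel bearing ring 52 mm across
- plug: bystander: a spark plug standing, 67 mm high
- piston: bystander: a small alloy piston 56 mm across, 50 mm high
- valve_seat: bystander: a brass bush, 38 mm across
- good_buffer: bystander: a buffer already sorted into the green crate
- worn_buffer: bystander: a buffer already sorted into the yellow crate
Mind the look-alikes: they are no part of the job. What is shaped like the buffer but blue or turquoise is not meant.

How it is judged:
On the way:
1. the gauge is pressed upright on the middle of the buffer's rubber, its foot flush, with 8 to 15 N for 0.8 s (contact force between gauge and buffer between 8 and 15 N and angle between gauge's own z axis and vertical below 0.12 rad and horizontal distance between gauge_foot and buffer_mid below 0.005 m and value of joint marker above 0.001 m), for 0.8 s.
At the end, for the whole second after the job is handed in: The gauge stands upright in its holder, foot within 3 mm of the well's floor and 6 mm of its middle; the buffer stands upright on the floor of the crate that the marker tells: green below 5.5 mm, yellow above (5.1 to 5.9 mm: either); both at rest (horizontal distance between gauge_foot and holder_seat below 0.006 m and z of gauge_foot in the frame of holder_seat below 0.003 m and angle between gauge's own z axis and vertical below 0.1 rad and linear speed of each of buffer, gauge below 0.02 m/s and ((value of joint marker below 0.0059 m and x of buffer_mid in the frame of green_crate between -0.125 and 0.125 m and y of buffer_mid in the frame of green_crate between -0.085 and 0.085 m and z of buffer_mid in the frame of green_crate below 0.032 m and angle between buffer's own z axis and vertical below 0.15 rad) or (value of joint marker above 0.0051 m and x of buffer_mid in the frame of yellow_crate between -0.125 and 0.125 m and y of buffer_mid in the frame of yellow_crate between -0.085 and 0.085 m and z of buffer_mid in the frame of yellow_crate below 0.032 m and angle between buffer's own z axis and vertical below 0.15 rad))); the robot touches nothing.
It fails at once if the gauge is pressed on the buffer with more than 15 N (contact force between gauge and buffer above 15 N).
It fails at once if the gauge's pin is driven against something rigid (marker beyond 8.8 mm) (value of joint marker above 0.0088 m).
It fails at once if the buffer or the gauge is dropped or thrown (faster than 0.7 m/s while not held) ((linear speed of buffer above 0.7 m/s and contact force between the fingers and buffer below 0.1 N) or (linear speed of gauge above 0.7 m/s and contact force between the fingers and gauge below 0.1 N)).
It fails at once if one of the other parts is moved by more than 30 mm (distance of any of sprocket, bearing, plug, piston, valve_seat, good_buffer, worn_buffer from where it was at the start of the episode above 0.03 m).
It also fails if it takes over 72 s, if anything falls off the work surface, if the arm or the gripper's body presses on something with over 40 N, if the wrist force passes 120 N, or if a joint passes its speed limit or range.

## Working session

There is one attempt and no reset: what is moved stays moved. The work goes in short steps, Python scripts to look and compute and a tool call to move; the robot and the scene stay as the last step left them, time stands still between calls to the robot, and variables do not carry over. Pictures are saved under pics/ and viewed, and the job is handed in when it is done.

Besides the shell and the picture viewer there is one more tool, called after ">>>" by a JSON object that holds its "fn" and its "kwargs", one argument or row to a line. arm_command: Moves the arm, as the interface text tells. Shifts and turns lie within -1 to 1; 1 stands for 0.3 m of shift or 30 degrees of turn. Its arguments: {"type":"object","properties":{"steps":{"type":"array","items":{"type":"object","properties":{"hand":{"type":"number"},"travel":{"type":"array","items":{"type":"number","minimum":-1,"maximum":1}},"rotation":{"type":"array","items":{"type":"number","minimum":-1,"maximum":1}}}}},"grip_force":{"type":"number"}},"required":["steps"]}

```bash
ls; mkdir -p pics; cat > h.py <<'E'
import numpy as np, cv2
from plant import ctrl
from scipy.spatial.transform import Rotation as R
def T_tool(s=None):
    s=s or ctrl.get_state()
    T=np.eye(4);T[:3,:3]=R.from_quat(s['tcp_rot']).as_matrix();T[:3,3]=s['eef_pos'];return T
def cam(name):
    p=ctrl.camera_params(name)
    K=np.array([[p['fx'],0,p['cx']],[0,p['fy'],p['cy']],[0,0,1.]])
    D=np.array(p['distortion'],float)
    E=np.array(p['extrinsics']) if 'extrinsics' in p else T_tool()@np.array(p['tool_from_camera'])
    return K,D,E
def cloud(name,depth,C):
    K,D,E=C
    u,v=np.meshgrid(np.arange(640),np.arange(480))
    pts=np.stack([u,v],-1).reshape(-1,1,2).astype(np.float64)
    n=cv2.undistortPoints(pts,K,D).reshape(480,640,2)
    P=np.concatenate([n*depth[...,None],depth[...,None]],-1)
    W=P@E[:3,:3].T+E[:3,3]
    W[depth<=0]=np.nan
    return W
def proj(C,p):
    K,D,E=C
    I=np.linalg.inv(E)
    r,_=cv2.projectPoints(np.atleast_2d(np.array(p,float)),cv2.Rodrigues(I[:3,:3])[0],I[:3,3],K,D)
    return r.reshape(-1,2)
E
cat > a.py <<'E'
from h import *
s=ctrl.get_state();print(s)
for n in ['scene','side','wrist']:
    C=cam(n);im,d=ctrl.read_camera(n);cv2.imwrite(f'pics/{n}0.png',im);np.savez(f'{n}0.npz',im=im,d=d,K=C[0],D=C[1],E=C[2])
    print(n,C[0][0,0],C[1],C[2].round(3).tolist())
E
python3 a.py
```

```text
pics
{'time': 0.0, 'qpos': array([-1.49991617e-01,  2.87202052e-01,  1.57822185e+00,  1.76964499e-05,
        1.27860503e+00, -1.50006064e-01]), 'dq': array([-0.00036886,  0.00051077,  0.00018048,  0.00162187,  0.0007889 ,
        0.00115841]), 'joint_efforts': array([-1.79628755e-04, -4.05981302e+01, -2.92628127e+01, -1.54224781e-04,
        5.81841552e-03,  3.74769741e-06]), 'eef_pos': array([6.74382956e-01, 1.32347249e-04, 2.54898574e-01]), 'tcp_rot': array([-0.50050835,  0.5006941 , -0.4993005 ,  0.49949557]), 'contact_force': array([0.05084189, 0.86927536, 0.06486226]), 'wrist_torque': array([-0.03184205, -0.00566685,  0.00495737]), 'opening': 0.9990845956698847}
scene 500.47692689485814 [-0.0233038  0.         0.         0.         0.       ] [[-0.472, 0.68, -0.561, 1.123], [0.882, 0.37, -0.293, 0.341], [0.008, -0.633, -0.774, 0.951], [0.0, 0.0, 0.0, 1.0]]
side 616.1338035820434 [0.02684207 0.         0.         0.         0.        ] [[-0.965, -0.134, 0.225, 0.217], [-0.262, 0.54, -0.8, 1.04], [-0.015, -0.831, -0.556, 0.827], [0.0, 0.0, 0.0, 1.0]]
wrist 337.73496402543765 [0.02112958 0.         0.         0.         0.        ] [[1.0, 0.001, -0.002, 0.674], [0.0, -0.949, -0.315, 0.082], [-0.002, 0.315, -0.949, 0.372], [0.0, 0.0, 0.0, 1.0]]
```

View pics/scene0.png

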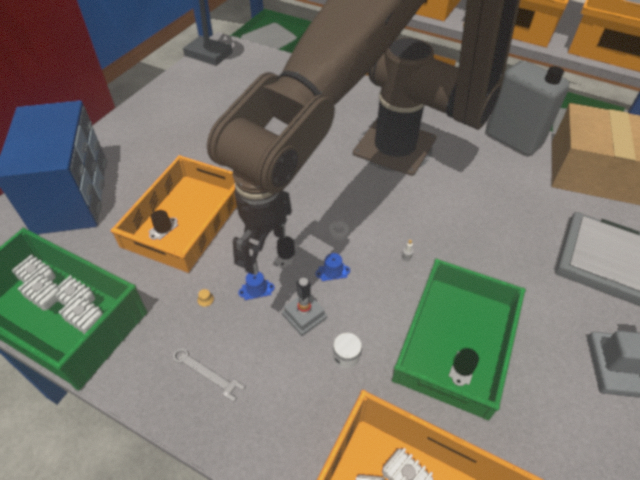

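View pics/side0.png

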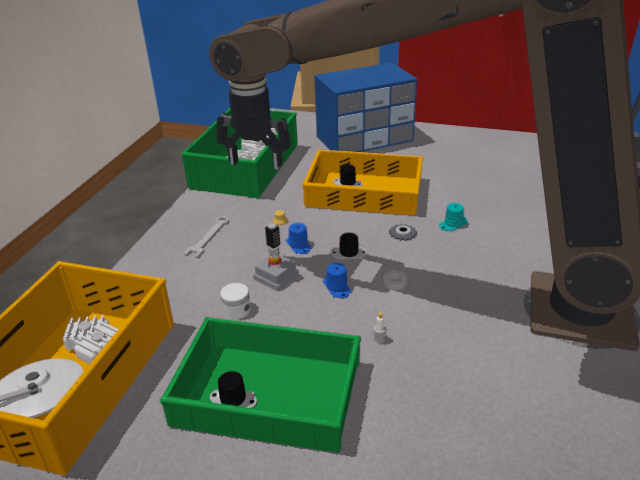

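View pics/wrist0.png

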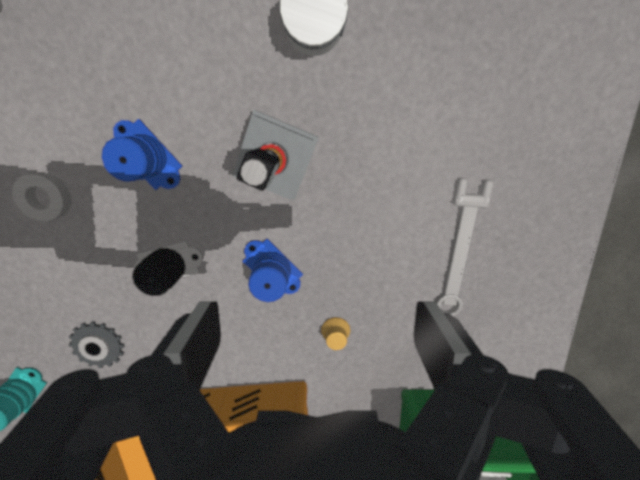

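```bash
cat > b.py <<'E'
from h import *
for n in ['scene','side','wrist']:
    z=np.load(n+'0.npz');W=cloud(n,z['d'],(z['K'],z['D'],z['E']))
    for t in ['buffer','gauge','gauge_grip','green_crate','yellow_crate','marker']:
        for m in ctrl.masks_of(n,t)[:3]:
            r=m['region'];P=W[r];P=P[~np.isnan(P[:,0])]
            if len(P)==0: print(n,t,m['score'],m['at'],'nodepth');continue
            print(n,t,round(m['score'],2),np.round(m['at']),r.sum(),np.percentile(P,2,axis=0).round(3),np.median(P,axis=0).round(3),np.percentile(P,98,axis=0).round(3))
E
python3 b.py
```

```text
scene buffer 0.85 [284. 248.] 523 [ 0.472 -0.092  0.001] [ 0.513 -0.068  0.029] [ 0.538 -0.053  0.049]
scene buffer 0.78 [333. 269.] 656 [0.465 0.017 0.001] [0.503 0.052 0.024] [0.523 0.081 0.053]
scene buffer 0.6 [256. 290.] 657 [ 0.592 -0.111  0.   ] [ 0.632 -0.073  0.022] [ 0.653 -0.05   0.053]
scene gauge 0.6 [307. 294.] 449 [0.621 0.037 0.027] [0.638 0.054 0.099] [0.645 0.062 0.138]
scene gauge_grip 0.61 [304. 296.] 396 [0.626 0.039 0.031] [0.638 0.054 0.099] [0.645 0.062 0.138]
side buffer 0.96 [349. 250.] 654 [ 0.465 -0.132  0.001] [ 0.498 -0.064  0.021] [ 0.536 -0.051  0.05 ]
side buffer 0.86 [297. 239.] 558 [ 0.595 -0.097  0.002] [ 0.616 -0.066  0.03 ] [ 0.65  -0.048  0.054]
side buffer 0.79 [454. 220.] 533 [ 0.255 -0.279  0.002] [ 0.282 -0.243  0.026] [ 0.308 -0.223  0.053]
side gauge 0.79 [272. 241.] 490 [0.619 0.045 0.037] [0.627 0.057 0.098] [0.643 0.065 0.138]
side gauge 0.17 [270. 379.] 19117 [0.388 0.265 0.002] [0.528 0.35  0.021] [0.671 0.469 0.072]
side gauge_grip 0.62 [271. 241.] 544 [0.618 0.044 0.036] [0.627 0.057 0.096] [0.644 0.065 0.138]
side gauge_grip 0.52 [
[... 797 characters left out ...]
r 0.83 [ 18. 393.] 1835 [ 0.272 -0.277 -0.001] [ 0.297 -0.244  0.016] [ 0.31  -0.223  0.049]
wrist gauge 0.7 [261. 166.] 1571 [0.619 0.038 0.045] [0.633 0.053 0.131] [0.643 0.063 0.136]
wrist gauge_grip 0.64 [262. 165.] 1536 [0.62  0.039 0.019] [0.633 0.054 0.131] [0.643 0.063 0.136]
wrist green_crate 0.33 [162. 266.] 2580 [ 0.469 -0.091  0.001] [ 0.509 -0.067  0.033] [ 0.535 -0.051  0.046]
wrist yellow_crate 0.94 [229. 409.] 4860 [ 0.39  -0.412  0.001] [ 0.567 -0.254  0.02 ] [ 0.657 -0.243  0.068]
wrist marker 0.72 [233. 406.] 4934 [ 0.39  -0.412  0.   ] [ 0.569 -0.254  0.019] [ 0.659 -0.242  0.068]
wrist marker 0.5 [276. 150.] 124 [0.622 0.044 0.014] [0.635 0.061 0.047] [0.643 0.063 0.049]
```

```bash
cat > c.py <<'E'
from h import *
from scipy import optimize
z=np.load('wrist0.npz');C=(z['K'],z['D'],z['E']);W=cloud('wrist',z['d'],C);im=z['im']
def rect(mask):
    P=W[mask][:,:2]; r=cv2.minAreaRect((P*1000).astype(np.float32));return len(P),r
def box(x0,x1,y0,y1,z0,z1):
    return (W[...,0]>x0)&(W[...,0]<x1)&(W[...,1]>y0)&(W[...,1]<y1)&(W[...,2]>z0)&(W[...,2]<z1)
print('griptop',rect(box(.6,.66,.02,.09,.128,.145)))
print('holder',rect(box(.56,.7,.0,.11,.031,.041)))
m=box(.45,.56,-.12,-.02,.0356,.055)
print('buftop',rect(m),np.median(W[m],axis=0))
m=box(.45,.57,-.13,-.01,.003,.008);print('flange',rect(m))
for n,(u,v) in dict(g=(265,160),b=(165,265)).items():
    cv2.imwrite(f'pics/crop_{n}.png',cv2.resize(im[v-60:v+60,u-80:u+80],None,fx=5,fy=5,interpolation=2))
E
python3 c.py
```

```text
griptop (964, ((629.8438110351562, 49.89678192138672), (22.164119720458984, 21.979455947875977), 64.9519271850586))
holder (2574, ((629.704833984375, 50.15868377685547), (62.42607116699219, 62.35591125488281), 67.42481994628906))
buftop (1245, ((498.45452880859375, -73.81797790527344), (40.25620651245117, 41.40602111816406), 88.19525909423828)) [ 0.5005497  -0.07188168  0.04502265]
flange (408, ((501.7615966796875, -64.86740112304688), (44.89006042480469, 72.88055419921875), 73.1093978881836))
```

```bash
python3 -c "
import cv2,numpy as np
a=cv2.imread('pics/crop_g.png');b=cv2.imread('pics/crop_b.png');s=cv2.imread('pics/side0.png')[205:325,190:350]
cv2.imwrite('pics/crops.png',np.hstack([cv2.resize(x,(400,300)) for x in (a,b)]));cv2.imwrite('pics/side_c.png',cv2.resize(s,None,fx=5,fy=5))"
```

```text
(no output)
```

View pics/crops.png

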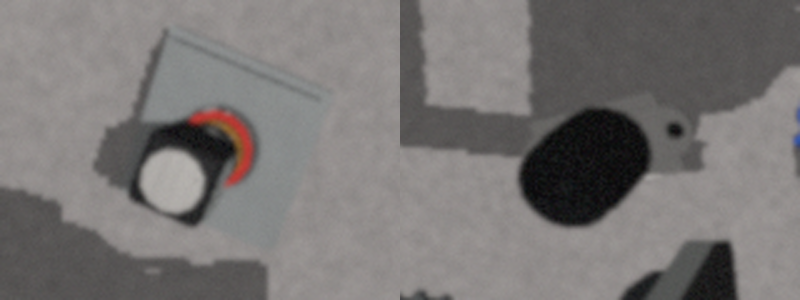

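View pics/side_c.png

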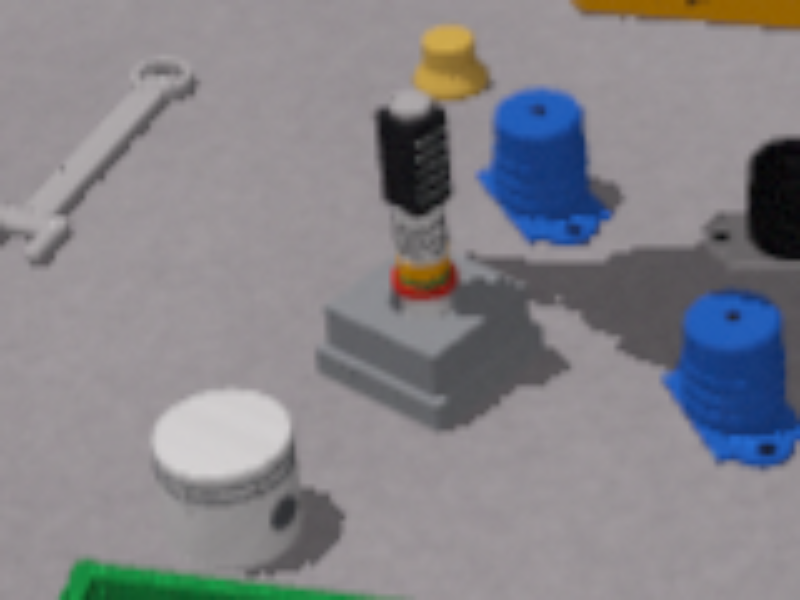

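```bash
cat >> h.py <<'E'
# desired tool rotation: y down, z (jaw) at world azimuth a deg
def Rdown(a):
    a=np.radians(a);zz=np.array([np.cos(a),np.sin(a),0]);y=np.array([0,0,-1.]);x=np.cross(y,zz)
    return np.stack([x,y,zz],1)
def delta(p,a):
    T=T_tool();A=T[:3,:3]
    az=np.degrees(np.arctan2(A[1,2],A[0,2]))
    best=min([Rdown(a),Rdown(a+180)],key=lambda B:(R.from_matrix(A.T@B)).magnitude())
    rv=R.from_matrix(A.T@best).as_rotvec(degrees=True)
    d=A.T@(np.array(p)-T[:3,3])
    print('az',az.round(2),'pos',T[:3,3].round(4),'travel units',(d/.3).round(3),'mm',(d*1e3).round(1),'rot units',(rv/30).round(3))
E
python3 - <<'E'
from h import *
delta([.63,.05,.2],-24)
print(T_tool().round(3), ctrl.camera_params('wrist')['tool_from_camera'])
E
```

```text
az 0.0 pos [0.675  0.     0.2563] travel units [-0.167  0.188 -0.15 ] mm [-50.   56.3 -45. ] rot units [-0.   0.8 -0. ]
[[ 0.     0.     1.     0.675]
 [-1.     0.     0.     0.   ]
 [-0.    -1.     0.     0.256]
 [ 0.     0.     0.     1.   ]] [[ 4.25117275e-05  9.49055672e-01  3.15108440e-01 -8.17092621e-02]
 [-2.39626389e-04 -3.15108422e-01  9.49055649e-01 -1.16779443e-01]
 [ 9.99999970e-01 -1.15854293e-04  2.14022981e-04 -2.15200935e-04]
 [ 0.00000000e+00  0.00000000e+00  0.00000000e+00  1.00000000e+00]]
```

>>> {"fn": "arm_command", "kwargs": {
  "steps": [
    {"hand": 1, "travel": [-0.06, 0.03, -0.05], "rotation": [0, 0.27, 0]},
    {"hand": 1, "travel": [-0.04, 0.03, -0.06], "rotation": [0, 0.27, 0]},
    {"hand": 1, "travel": [-0.03, 0.03, -0.07], "rotation": [0, 0.26, 0]},
    {"hand": 1, "travel": [0, 0, 0], "rotation": [0, 0, 0]}
  ]
}}

```text
time: 1.55
eef_pos: [0.6256, 0.0478, 0.2288]
tcp_rot: [0.381, -0.595, 0.596, -0.382]
contact_force: [1.2, 0.6, -0.6]
opening: 1.001
```

```bash
cat > d.py <<'E'
from h import *
import sys
n=sys.argv[1]
C=cam('wrist');im,d=ctrl.read_camera('wrist');cv2.imwrite(f'pics/{n}.png',im);np.savez(n+'.npz',im=im,d=d,K=C[0],D=C[1],E=C[2])
W=cloud('wrist',d,C)
def rect(mask):
    P=W[mask][:,:2]
    if len(P)<5: return None
    r=cv2.minAreaRect((P*1000).astype(np.float32));return len(P),np.round(r[0],1),np.round(r[1],1),round(r[2],1),W[mask][:,2].mean().round(4)
def box(x0,x1,y0,y1,z0,z1):
    return (W[...,0]>x0)&(W[...,0]<x1)&(W[...,1]>y0)&(W[...,1]<y1)&(W[...,2]>z0)&(W[...,2]<z1)
print('griptop',rect(box(.59,.67,.01,.1,.129,.145)))
print('holder',rect(box(.56,.7,.0,.11,.031,.041)))
for lo in (.03,.038,.042): 
  print('buftop',rect(box(.45,.56,-.13,-.02,lo,.055)))
print('flange',rect(box(.45,.57,-.13,-.01,.0025,.007)))
delta([.63,.05,.115],-24)
E
python3 d.py w1
```

```text
griptop (948, array([630. ,  50.5]), array([21.5, 21.3]), 65.4, np.float64(0.1332))
holder (2809, array([629.5,  49.9]), array([62.6, 62.1]), 67.9, np.float64(0.0351))
buftop (1256, array([499. , -73.3]), array([41., 41.]), 71.1, np.float64(0.0428))
buftop (1058, array([498.6, -73.6]), array([40. , 40.5]), 45.3, np.float64(0.0445))
buftop (969, array([498.5, -73.4]), array([39.7, 40. ]), 66.5, np.float64(0.0449))
flange (554, array([498.1, -74. ]), array([82.2, 42. ]), 15.1, np.float64(0.0033))
az -24.72 pos [0.6266 0.0472 0.2297] travel units [-0.013  0.382  0.005] mm [ -3.9 114.7   1.5] rot units [-0.006 -0.024 -0.001]
```

View pics/w1.png

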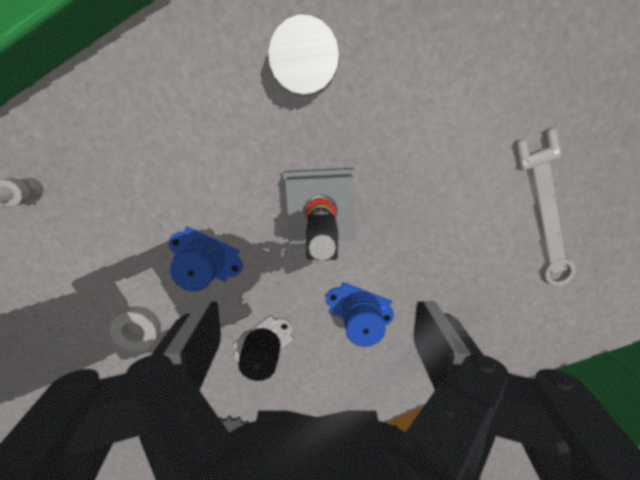

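>>> {"fn": "arm_command", "kwargs": {
  "steps": [
    {"hand": 1, "travel": [-0.012, 0.15, 0.006], "rotation": [0, -0.02, 0]},
    {"hand": 1, "travel": [0, 0.12, 0], "rotation": [0, 0, 0]},
    {"hand": 1, "travel": [0, 0.08, 0], "rotation": [0, 0, 0]},
    {"hand": 1, "travel": [0, 0, 0], "rotation": [0, 0, 0]}
  ]
}}

```text
time: 2.1
eef_pos: [0.6365, 0.0464, 0.1268]
tcp_rot: [0.383, -0.589, 0.596, -0.39]
contact_force: [-0.4, 0.2, -0.2]
opening: 0.999
```

```bash
python3 -c "
from h import *
delta([.63,.05,.115],-24)"
```

```text
az -23.73 pos [0.6365 0.0464 0.1268] travel units [-0.002  0.039 -0.025] mm [-0.6 11.7 -7.6] rot units [-0.027  0.009 -0.006]
```

>>> {"fn": "arm_command", "kwargs": {
  "steps": [
    {"hand": 1, "travel": [-0.002, 0.03, -0.025], "rotation": [-0.027, 0.009, -0.006]},
    {"hand": 1, "travel": [0, 0.01, 0], "rotation": [0, 0, 0]},
    {"hand": 1, "travel": [0, 0, 0], "rotation": [0, 0, 0]}
  ]
}}

```text
time: 2.48
eef_pos: [0.6326, 0.0493, 0.118]
tcp_rot: [0.384, -0.592, 0.594, -0.387]
contact_force: [0.4, -0.8, 0.2]
opening: 0.999
```

```bash
python3 -c "
from h import *
delta([.63,.05,.115],-24)"
```

```text
az -23.96 pos [0.6326 0.0493 0.118 ] travel units [ 0.001  0.01  -0.009] mm [ 0.4  3.  -2.7] rot units [-0.01   0.001 -0.004]
```

>>> {"fn": "arm_command", "kwargs": {
  "steps": [
    {"hand": 1, "travel": [0.001, 0.01, -0.009], "rotation": [-0.01, 0, -0.004]},
    {"hand": 1, "travel": [0, 0, -0.002], "rotation": [0, 0, 0]},
    {"hand": 1, "travel": [0, 0, 0], "rotation": [0, 0, 0]}
  ]
}}

```text
time: 2.85
eef_pos: [0.6301, 0.0505, 0.1165]
tcp_rot: [0.385, -0.592, 0.593, -0.386]
contact_force: [0.5, 0.4, -0.1]
opening: 1.002
```

```bash
python3 d.py w2
```

```text
griptop (4685, array([627.2,  51.8]), array([22.8, 93.1]), 63.5, np.float64(0.1343))
holder (6148, array([629.6,  49.9]), array([63. , 62.2]), 67.9, np.float64(0.0351))
buftop None
buftop None
buftop None
flange (593, array([516.4, -57.2]), array([23.5, 50.6]), 63.3, np.float64(0.0036))
az -23.93 pos [0.6301 0.0505 0.1164] travel units [0.002 0.005 0.   ] mm [0.5 1.4 0.1] rot units [-0.004  0.002 -0.001]
```

View pics/w2.png

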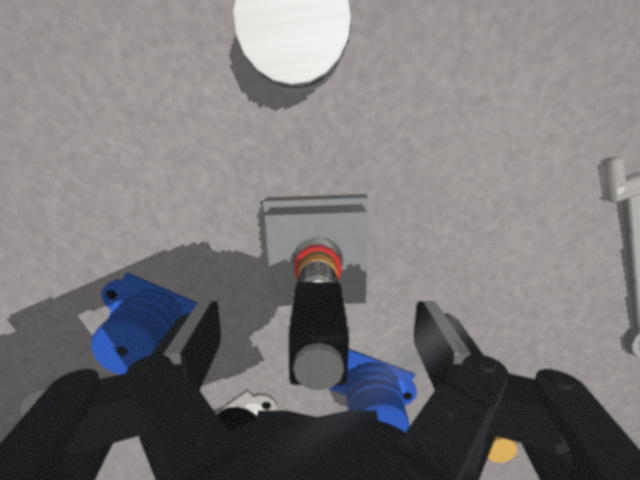

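The gauge grip (column ~319) sits centred between the pads (inner edges ~218 and ~415). Closing.

>>> {"fn": "arm_command", "kwargs": {
  "grip_force": 60,
  "steps": [
    {"hand": 0, "travel": [0, 0, 0], "rotation": [0, 0, 0]},
    {"hand": 0, "travel": [0, 0, 0], "rotation": [0, 0, 0]},
    {"hand": 0, "travel": [0, 0, 0], "rotation": [0, 0, 0]},
    {"hand": 0, "travel": [0, 0, 0], "rotation": [0, 0, 0]},
    {"hand": 0, "travel": [0, 0, 0], "rotation": [0, 0, 0]},
    {"hand": 0, "travel": [0, 0, 0], "rotation": [0, 0, 0]},
    {"hand": 0, "travel": [0, 0, 0], "rotation": [0, 0, 0]}
  ]
}}

```text
time: 3.78
eef_pos: [0.6303, 0.0504, 0.1166]
tcp_rot: [0.385, -0.592, 0.593, -0.386]
contact_force: [0.2, -0.6, 0.5]
opening: 0.249
```

```bash
python3 d.py w3
```

```text
griptop (7818, array([630.5,  52.2]), array([27.3, 90.4]), 66.3, np.float64(0.137))
holder (5514, array([630.5,  52. ]), array([58.2, 62.3]), 68.0, np.float64(0.0351))
buftop (160, array([490., -57.]), array([27.,  5.]), 22.9, np.float64(0.0341))
buftop (18, array([490.6, -55.5]), array([10.7,  0.8]), 21.4, np.float64(0.0395))
buftop None
flange (29, array([462.1, -77.5]), array([14. ,  3.6]), 46.6, np.float64(0.0032))
az -23.93 pos [0.6303 0.0504 0.1166] travel units [ 0.002  0.005 -0.   ] mm [ 0.5  1.6 -0.1] rot units [-0.005  0.002 -0.001]
```

View pics/w3.png

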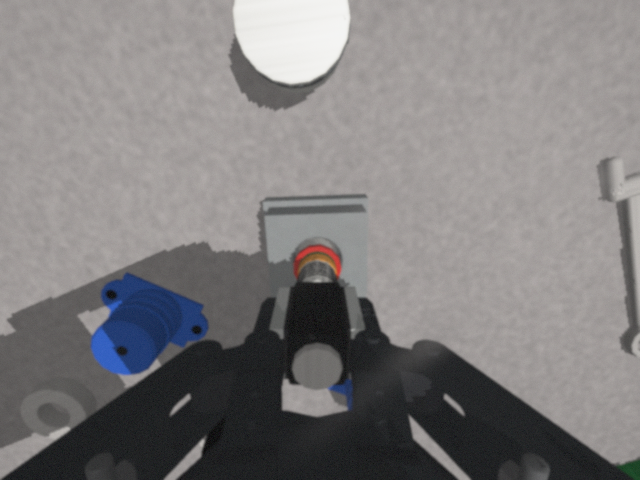

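>>> {"fn": "arm_command", "kwargs": {
  "steps": [
    {"hand": 0, "travel": [0, -0.05, 0], "rotation": [0, 0, 0]},
    {"hand": 0, "travel": [0, -0.1, 0], "rotation": [0, 0, 0]},
    {"hand": 0, "travel": [0, -0.1, 0], "rotation": [0, 0, 0]},
    {"hand": 0, "travel": [0, 0, 0], "rotation": [0, 0, 0]}
  ]
}}

```text
time: 4.32
eef_pos: [0.6292, 0.0505, 0.1939]
tcp_rot: [0.385, -0.593, 0.593, -0.385]
contact_force: [-0.1, 0.5, -2.2]
opening: 0.248
```

```bash
python3 -c "
from h import *
s=ctrl.get_state();print(s['contact_force'],s['opening'])
delta([.4985,-.0735,.19],-24)
C=cam('side');im,d=ctrl.read_camera('side');cv2.imwrite('pics/s1.png',cv2.resize(im[150:330,180:420],None,fx=3,fy=3))"
```

```text
[-0.09613177  0.46759665 -2.21690867] 0.24796594258873914
az -23.93 pos [0.6292 0.0505 0.1939] travel units [ 0.555  0.013 -0.23 ] mm [166.4   3.9 -69.1] rot units [-0.     0.002  0.   ]
```

View pics/s1.png

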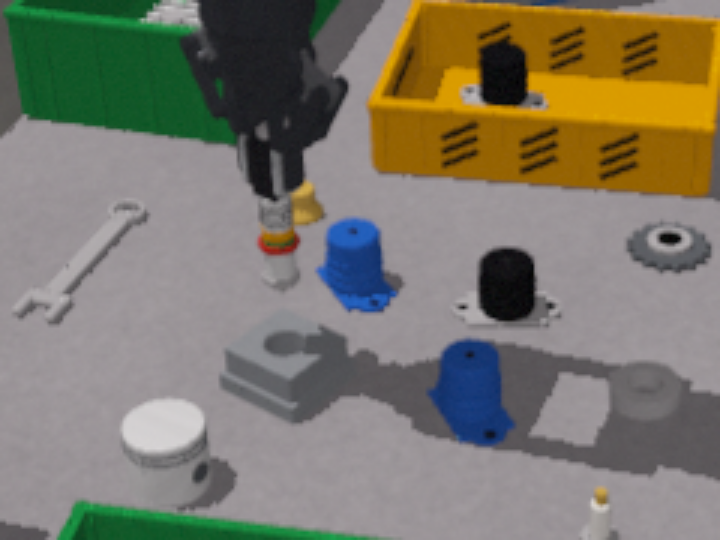

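>>> {"fn": "arm_command", "kwargs": {
  "steps": [
    {"hand": 0, "travel": [0.12, 0, -0.05], "rotation": [0, 0, 0]},
    {"hand": 0, "travel": [0.15, 0, -0.06], "rotation": [0, 0, 0]},
    {"hand": 0, "travel": [0.15, 0, -0.06], "rotation": [0, 0, 0]},
    {"hand": 0, "travel": [0.12, 0, -0.05], "rotation": [0, 0, 0]},
    {"hand": 0, "travel": [0, 0, 0], "rotation": [0, 0, 0]}
  ]
}}

```text
time: 5.0
eef_pos: [0.4936, -0.0722, 0.183]
tcp_rot: [-0.391, 0.597, -0.588, 0.381]
contact_force: [0.6, 0.4, -1.8]
opening: 0.244
```

```bash
cat > pos.py <<'E'
from h import *
import sys
a=list(map(float,sys.argv[1:5]))
s=ctrl.get_state();print(s['time'],s['contact_force'].round(2),s['opening'].round(3))
delta(a[:3],a[3])
E
python3 pos.py .4985 -.0735 .17 -24
```

```text
Traceback (most recent call last):
  File "pos.py", line 4, in <module>
    s=ctrl.get_state();print(s['time'],s['contact_force'].round(2),s['opening'].round(3))
                                                                   ^^^^^^^^^^^^^^^^^^
AttributeError: 'float' object has no attribute 'round'
```

```bash
sed -i "s/s\['opening'\].round(3)/s['opening']/" pos.py; python3 pos.py .4985 -.0735 .17 -24
```

```text
5.0 [ 0.62  0.36 -1.76] 0.24371713220686259
az -23.83 pos [ 0.4936 -0.0722  0.183 ] travel units [-0.003  0.043  0.017] mm [-0.9 13.   5.2] rot units [0.034 0.006 0.008]
```

>>> {"fn": "arm_command", "kwargs": {
  "steps": [
    {"hand": 0, "travel": [-0.003, 0.02, 0.017], "rotation": [0.034, 0.006, 0.008]},
    {"hand": 0, "travel": [0, 0.01, 0], "rotation": [0.01, 0, 0.002]},
    {"hand": 0, "travel": [0, 0, 0], "rotation": [0, 0, 0]}
  ]
}}

```text
time: 5.38
eef_pos: [0.4989, -0.0721, 0.1711]
tcp_rot: [0.384, -0.592, 0.594, -0.387]
contact_force: [-0.7, -0.4, -0.4]
opening: 0.253
```

```bash
python3 pos.py .4985 -.0735 .165 -24; python3 d.py w4;python3 -c "
from h import *
for n,(u,v) in dict(side=(349,235),scene=(284,238)).items():
    im,d=ctrl.read_camera(n);cv2.imwrite('pics/%s_2.png'%n,cv2.resize(im[v-50:v+50,u-60:u+60],None,fx=5,fy=5))"
python3 -c "
import cv2,numpy as np
cv2.imwrite('pics/c2.png',np.hstack([cv2.resize(cv2.imread('pics/%s_2.png'%n),(400,333)) for n in ('side','scene')]))"
```

```text
5.375 [-0.74 -0.42 -0.38] 0.252868716572027
az -23.96 pos [ 0.4989 -0.0721  0.1711] travel units [0.005 0.02  0.001] mm [1.4 6.1 0.2] rot units [-0.007  0.001 -0.004]
griptop None
holder (3650, array([622.5,  31.8]), array([24.2, 62.6]), 66.7, np.float64(0.0351))
buftop (1356, array([499.6, -70. ]), array([33.5, 42.4]), 66.2, np.float64(0.0432))
buftop (1172, array([499.4, -70.4]), array([32.6, 40.7]), 66.2, np.float64(0.0449))
buftop (1117, array([499.4, -70.4]), array([32.6, 40.7]), 66.2, np.float64(0.0451))
flange (1271, array([497.4, -74. ]), array([82.4, 42. ]), 13.7, np.float64(0.0034))
az -23.96 pos [ 0.4989 -0.0722  0.1713] travel units [-0.549  0.19   0.233] mm [-164.7   56.9   69.9] rot units [-0.007  0.001 -0.004]
```

View pics/w4.png

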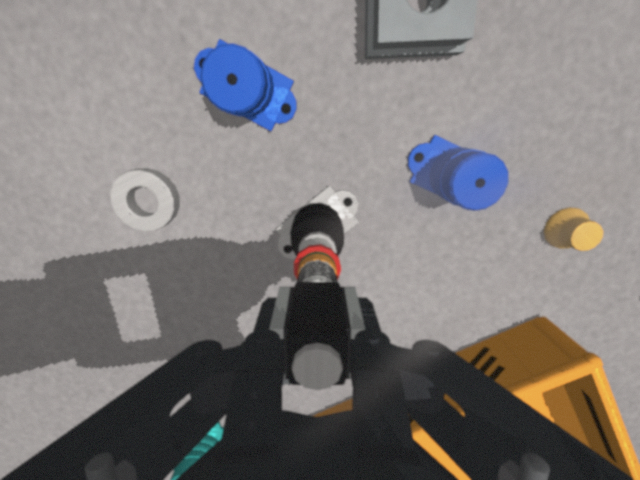

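View pics/c2.png

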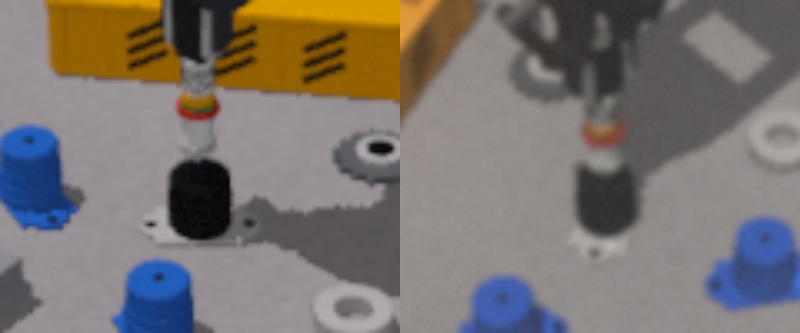

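>>> {"fn": "arm_command", "kwargs": {
  "steps": [
    {"hand": 0, "travel": [0.005, 0.02, -0.001], "rotation": [-0.007, 0, -0.004]},
    {"hand": 0, "travel": [0.001, 0.005, 0], "rotation": [-0.003, 0, -0.002]},
    {"hand": 0, "travel": [0, 0, 0], "rotation": [0, 0, 0]},
    {"hand": 0, "travel": [0, 0, 0], "rotation": [0, 0, 0]}
  ]
}}

```text
time: 6.02
eef_pos: [0.4986, -0.0739, 0.1642]
tcp_rot: [0.386, -0.593, 0.593, -0.385]
contact_force: [-0.1, -0.1, -1.1]
opening: 0.251
```

```bash
python3 pos.py .498 -.0738 .158 -24
```

```text
6.025 [-0.1  -0.13 -1.11] 0.25111043082941376
az -23.94 pos [ 0.4986 -0.0739  0.1642] travel units [ 0.     0.021 -0.002] mm [ 0.1  6.2 -0.6] rot units [0.    0.002 0.002]
```

>>> {"fn": "arm_command", "kwargs": {
  "steps": [
    {"hand": 0, "travel": [0, 0.012, -0.002], "rotation": [0, 0, 0]},
    {"hand": 0, "travel": [0, 0, 0], "rotation": [0, 0, 0]}
  ]
}}

```text
time: 6.28
eef_pos: [0.498, -0.0737, 0.1605]
tcp_rot: [0.386, -0.593, 0.593, -0.385]
contact_force: [0.0, 0.5, -1.9]
opening: 0.247
```

>>> {"fn": "arm_command", "kwargs": {
  "steps": [
    {"hand": 0, "travel": [0, 0, 0], "rotation": [0, 0, 0]}
  ]
}}

```text
time: 6.4
eef_pos: [0.498, -0.0737, 0.1606]
tcp_rot: [0.386, -0.593, 0.593, -0.385]
contact_force: [0.7, -0.2, -0.9]
opening: 0.248
```

>>> {"fn": "arm_command", "kwargs": {
  "steps": [
    {"hand": 0, "travel": [0, 0, 0], "rotation": [0, 0, 0]}
  ]
}}

```text
time: 6.52
eef_pos: [0.498, -0.0737, 0.1606]
tcp_rot: [0.386, -0.593, 0.593, -0.385]
contact_force: [1.2, -0.1, -1.2]
opening: 0.252
```

>>> {"fn": "arm_command", "kwargs": {
  "steps": [
    {"hand": 0, "travel": [0, 0, 0], "rotation": [0, 0, 0]}
  ]
}}

```text
time: 6.65
eef_pos: [0.4981, -0.0737, 0.1606]
tcp_rot: [0.386, -0.593, 0.593, -0.385]
contact_force: [0.0, 0.4, -1.9]
opening: 0.249
```

>>> {"fn": "arm_command", "kwargs": {
  "steps": [
    {"hand": 0, "travel": [0, 0.01, 0], "rotation": [0, 0, 0]},
    {"hand": 0, "travel": [0, 0.01, 0], "rotation": [0, 0, 0]},
    {"hand": 0, "travel": [0, 0.005, 0], "rotation": [0, 0, 0]},
    {"hand": 0, "travel": [0, 0, 0], "rotation": [0, 0, 0]}
  ]
}}

```text
time: 7.15
eef_pos: [0.4983, -0.0739, 0.1531]
tcp_rot: [0.386, -0.592, 0.593, -0.385]
contact_force: [-0.4, 0.6, -0.7]
opening: 0.248
```

>>> {"fn": "arm_command", "kwargs": {
  "steps": [
    {"hand": 0, "travel": [0, 0.003, 0], "rotation": [0, 0, 0]},
    {"hand": 0, "travel": [0, 0, 0], "rotation": [0, 0, 0]}
  ]
}}

```text
time: 7.4
eef_pos: [0.4984, -0.0739, 0.1524]
tcp_rot: [0.386, -0.592, 0.593, -0.385]
contact_force: [-1.3, 0.5, -1.1]
opening: 0.252
```

>>> {"fn": "arm_command", "kwargs": {
  "steps": [
    {"hand": 0, "travel": [0, 0.002, 0], "rotation": [0, 0, 0]},
    {"hand": 0, "travel": [0, 0, 0], "rotation": [0, 0, 0]}
  ]
}}

```text
time: 7.65
eef_pos: [0.4984, -0.0739, 0.152]
tcp_rot: [0.386, -0.592, 0.593, -0.385]
contact_force: [-0.3, -0.1, -0.2]
opening: 0.251
```

>>> {"fn": "arm_command", "kwargs": {
  "steps": [
    {"hand": 0, "travel": [0, 0.004, 0.001], "rotation": [0, 0, 0]},
    {"hand": 0, "travel": [0, 0, 0], "rotation": [0, 0, 0]}
  ]
}}

```text
time: 7.9
eef_pos: [0.4985, -0.0739, 0.1507]
tcp_rot: [0.386, -0.593, 0.593, -0.385]
contact_force: [0.2, 1.1, 0.1]
opening: 0.251
```

>>> {"fn": "arm_command", "kwargs": {
  "steps": [
    {"hand": 0, "travel": [0, 0.003, 0], "rotation": [0, 0, 0]},
    {"hand": 0, "travel": [0, 0, 0], "rotation": [0, 0, 0]}
  ]
}}

```text
time: 8.15
eef_pos: [0.4986, -0.0739, 0.1499]
tcp_rot: [0.386, -0.593, 0.593, -0.385]
contact_force: [-0.3, 0.7, -0.2]
opening: 0.252
```

>>> {"fn": "arm_command", "kwargs": {
  "steps": [
    {"hand": 0, "travel": [0, 0.002, 0], "rotation": [0, 0, 0]},
    {"hand": 0, "travel": [0, 0, 0], "rotation": [0, 0, 0]}
  ]
}}

```text
time: 8.4
eef_pos: [0.4986, -0.0739, 0.1494]
tcp_rot: [0.386, -0.593, 0.593, -0.385]
contact_force: [-0.9, -0.1, 0.5]
opening: 0.253
```

```bash
python3 pos.py .498 -.0738 .148 -24;python3 -c "
from h import *
u,v=349,235
im,d=ctrl.read_camera('side');cv2.imwrite('pics/s5.png',cv2.resize(im[v-50:v+40,u-60:u+60],None,fx=6,fy=6,interpolation=2))"
```

```text
8.4 [-0.87 -0.09  0.5 ] 0.25303073509325363
az -23.94 pos [ 0.4986 -0.0739  0.1494] travel units [ 0.     0.005 -0.002] mm [ 0.1  1.4 -0.6] rot units [-0.     0.002  0.002]
```

View pics/s5.png

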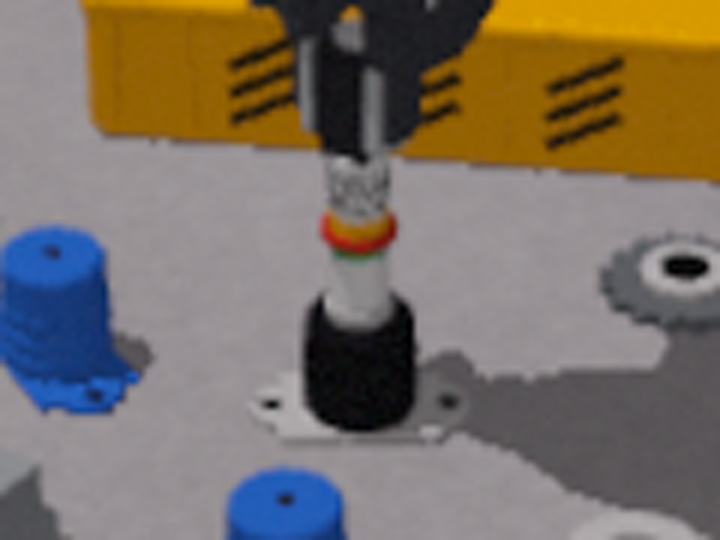

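>>> {"fn": "arm_command", "kwargs": {
  "steps": [
    {"hand": 0, "travel": [0, 0.002, -0.001], "rotation": [0, 0, 0]},
    {"hand": 0, "travel": [0, 0, 0], "rotation": [0, 0, 0]}
  ]
}}

```text
time: 8.7
eef_pos: [0.4985, -0.0739, 0.149]
tcp_rot: [0.386, -0.592, 0.593, -0.385]
contact_force: [-1.1, 0.2, 1.2]
opening: 0.252
```

>>> {"fn": "arm_command", "kwargs": {
  "steps": [
    {"hand": 0, "travel": [0, 0.0015, -0.001], "rotation": [0, 0, 0]},
    {"hand": 0, "travel": [0, 0, 0], "rotation": [0, 0, 0]}
  ]
}}

```text
time: 8.95
eef_pos: [0.4984, -0.0738, 0.1487]
tcp_rot: [0.386, -0.592, 0.594, -0.385]
contact_force: [-0.0, -0.5, 1.4]
opening: 0.247
```

>>> {"fn": "arm_command", "kwargs": {
  "steps": [
    {"hand": 0, "travel": [0, 0.0015, 0], "rotation": [0, 0, 0]},
    {"hand": 0, "travel": [0, 0, 0], "rotation": [0, 0, 0]}
  ]
}}

```text
time: 9.2
eef_pos: [0.4984, -0.0739, 0.1484]
tcp_rot: [0.386, -0.592, 0.593, -0.385]
contact_force: [-0.8, 0.5, 1.9]
opening: 0.249
```

>>> {"fn": "arm_command", "kwargs": {
  "steps": [
    {"hand": 0, "travel": [0, 0.0015, 0], "rotation": [0, 0, 0]},
    {"hand": 0, "travel": [0, 0, 0], "rotation": [0, 0, 0]}
  ]
}}

```text
time: 9.45
eef_pos: [0.4985, -0.0739, 0.1484]
tcp_rot: [0.386, -0.592, 0.593, -0.385]
contact_force: [-1.7, 0.1, 2.8]
opening: 0.247
```

>>> {"fn": "arm_command", "kwargs": {
  "steps": [
    {"hand": 0, "travel": [0, 0.0015, 0], "rotation": [0, 0, 0]},
    {"hand": 0, "travel": [0, 0, 0], "rotation": [0, 0, 0]}
  ]
}}

```text
time: 9.7
eef_pos: [0.4985, -0.0739, 0.1482]
tcp_rot: [0.386, -0.592, 0.593, -0.385]
contact_force: [-1.7, 0.7, 2.6]
opening: 0.248
```

>>> {"fn": "arm_command", "kwargs": {
  "steps": [
    {"hand": 0, "travel": [0, 0.002, 0], "rotation": [0, 0, 0]}
  ]
}}

```text
time: 9.82
eef_pos: [0.4986, -0.0739, 0.1479]
tcp_rot: [0.386, -0.592, 0.593, -0.385]
contact_force: [-1.7, 0.3, 5.5]
opening: 0.255
```

>>> {"fn": "arm_command", "kwargs": {
  "steps": [
    {"hand": 0, "travel": [0, 0.002, 0], "rotation": [0, 0, 0]}
  ]
}}

```text
time: 9.95
eef_pos: [0.4987, -0.0739, 0.1478]
tcp_rot: [0.386, -0.592, 0.593, -0.385]
contact_force: [-2.7, 1.6, 6.8]
opening: 0.252
```

>>> {"fn": "arm_command", "kwargs": {
  "steps": [
    {"hand": 0, "travel": [0, 0.002, 0], "rotation": [0, 0, 0]}
  ]
}}

```text
time: 10.07
eef_pos: [0.4988, -0.074, 0.1478]
tcp_rot: [0.386, -0.592, 0.593, -0.385]
contact_force: [-3.0, 0.4, 5.9]
opening: 0.252
```

>>> {"fn": "arm_command", "kwargs": {
  "steps": [
    {"hand": 0, "travel": [0, 0.002, 0], "rotation": [0, 0, 0]}
  ]
}}

```text
time: 10.2
eef_pos: [0.4988, -0.0739, 0.1478]
tcp_rot: [0.386, -0.592, 0.593, -0.385]
contact_force: [-2.9, 0.3, 5.6]
opening: 0.252
```

>>> {"fn": "arm_command", "kwargs": {
  "steps": [
    {"hand": 0, "travel": [0, 0.0027, -0.0006], "rotation": [0, 0, 0]}
  ]
}}

```text
time: 10.32
eef_pos: [0.4988, -0.074, 0.1477]
tcp_rot: [0.386, -0.592, 0.593, -0.385]
contact_force: [-1.9, 1.2, 7.3]
opening: 0.245
```

>>> {"fn": "arm_command", "kwargs": {
  "steps": [
    {"hand": 0, "travel": [0, 0.0027, -0.0006], "rotation": [0, 0, 0]}
  ]
}}

```text
time: 10.45
eef_pos: [0.4988, -0.0739, 0.1477]
tcp_rot: [0.386, -0.592, 0.593, -0.385]
contact_force: [-2.9, 0.7, 7.1]
opening: 0.249
```

>>> {"fn": "arm_command", "kwargs": {
  "steps": [
    {"hand": 0, "travel": [0, 0.0027, -0.0006], "rotation": [0, 0, 0]}
  ]
}}

```text
time: 10.58
eef_pos: [0.4988, -0.0739, 0.1477]
tcp_rot: [0.386, -0.592, 0.593, -0.385]
contact_force: [-3.3, -0.0, 6.7]
opening: 0.253
```

```bash
python3 pos.py .498 -.0738 .148 -24
```

```text
10.575 [-3.29 -0.03  6.66] 0.25277160486007977
az -23.91 pos [ 0.4988 -0.0739  0.1477] travel units [ 0.001 -0.001 -0.003] mm [ 0.2 -0.3 -0.8] rot units [-0.     0.003  0.004]
```

>>> {"fn": "arm_command", "kwargs": {
  "steps": [
    {"hand": 0, "travel": [0, 0.0034, -0.0015], "rotation": [0, 0, 0]},
    {"hand": 0, "travel": [0, 0.0034, -0.0015], "rotation": [0, 0, 0]}
  ]
}}

```text
time: 10.82
eef_pos: [0.4987, -0.0738, 0.1476]
tcp_rot: [0.386, -0.592, 0.593, -0.385]
contact_force: [-3.6, 0.4, 6.9]
opening: 0.247
```

>>> {"fn": "arm_command", "kwargs": {
  "steps": [
    {"hand": 0, "travel": [0, 0.0034, -0.0015], "rotation": [0, 0, 0]},
    {"hand": 0, "travel": [0, 0.0034, -0.0015], "rotation": [0, 0, 0]}
  ]
}}

```text
time: 11.08
eef_pos: [0.4986, -0.0738, 0.1477]
tcp_rot: [0.386, -0.592, 0.594, -0.385]
contact_force: [-2.7, 0.5, 8.2]
opening: 0.248
```

>>> {"fn": "arm_command", "kwargs": {
  "steps": [
    {"hand": 0, "travel": [0, 0.004, -0.001], "rotation": [0, 0, 0]},
    {"hand": 0, "travel": [0, 0.004, -0.001], "rotation": [0, 0, 0]}
  ]
}}

```text
time: 11.32
eef_pos: [0.4986, -0.0738, 0.1475]
tcp_rot: [0.386, -0.591, 0.594, -0.386]
contact_force: [-2.9, -0.1, 9.0]
opening: 0.25
```

>>> {"fn": "arm_command", "kwargs": {
  "steps": [
    {"hand": 0, "travel": [0, 0.004, -0.001], "rotation": [0, 0, 0]},
    {"hand": 0, "travel": [0, 0.004, -0.001], "rotation": [0, 0, 0]}
  ]
}}

```text
time: 11.58
eef_pos: [0.4986, -0.0737, 0.1475]
tcp_rot: [0.386, -0.591, 0.594, -0.386]
contact_force: [-3.6, 1.5, 8.3]
opening: 0.25
```

>>> {"fn": "arm_command", "kwargs": {
  "steps": [
    {"hand": 0, "travel": [0, 0.004, -0.001], "rotation": [0, 0, 0]},
    {"hand": 0, "travel": [0, 0.004, -0.001], "rotation": [0, 0, 0]}
  ]
}}

```text
time: 11.82
eef_pos: [0.4987, -0.0737, 0.1475]
tcp_rot: [0.386, -0.591, 0.594, -0.386]
contact_force: [-2.4, 2.2, 8.5]
opening: 0.248
```

>>> {"fn": "arm_command", "kwargs": {
  "steps": [
    {"hand": 0, "travel": [0, 0.004, -0.001], "rotation": [0, 0, 0]},
    {"hand": 0, "travel": [0, 0.004, -0.001], "rotation": [0, 0, 0]}
  ]
}}

```text
time: 12.08
eef_pos: [0.4987, -0.0737, 0.1475]
tcp_rot: [0.386, -0.591, 0.594, -0.386]
contact_force: [-2.9, 0.6, 8.4]
opening: 0.252
```

>>> {"fn": "arm_command", "kwargs": {
  "steps": [
    {"hand": 0, "travel": [0, 0.004, -0.001], "rotation": [0, 0, 0]},
    {"hand": 0, "travel": [0, 0.004, -0.001], "rotation": [0, 0, 0]}
  ]
}}

```text
time: 12.32
eef_pos: [0.4986, -0.0737, 0.1475]
tcp_rot: [0.386, -0.591, 0.594, -0.386]
contact_force: [-3.3, 2.0, 8.8]
opening: 0.255
```

```bash
python3 pos.py .498 -.0738 .148 -24;python3 -c "
from h import *
u,v=349,235
im,d=ctrl.read_camera('side');cv2.imwrite('pics/s6.png',cv2.resize(im[v-50:v+40,u-60:u+60],None,fx=6,fy=6,interpolation=2))
s=ctrl.get_state();print(s['contact_force'],s['wrist_torque'])"
```

```text
12.325 [-3.35  1.96  8.8 ] 0.2547370218027463
az -23.85 pos [ 0.4986 -0.0737  0.1475] travel units [ 0.001 -0.002 -0.002] mm [ 0.4 -0.5 -0.5] rot units [-0.006  0.005  0.006]
[-3.14306523  0.42122827  8.45338174] [ 0.2324075   0.85998343 -0.02041454]
```

View pics/s6.png

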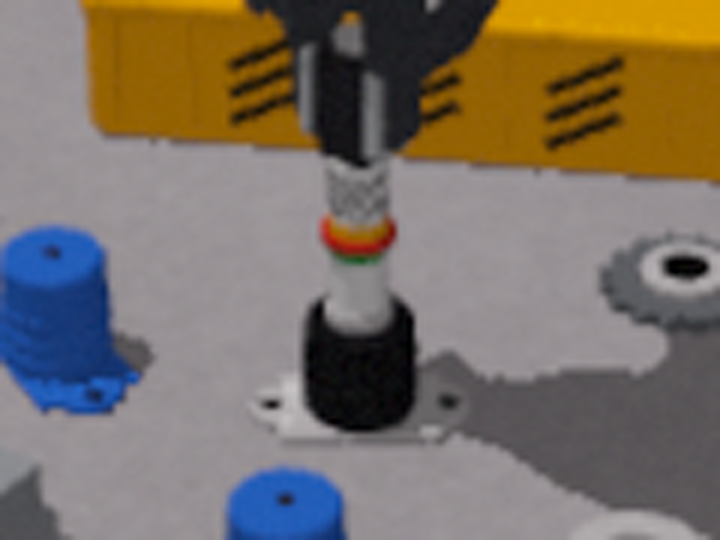

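>>> {"fn": "arm_command", "kwargs": {
  "steps": [
    {"hand": 0, "travel": [0, -0.02, 0], "rotation": [0, 0, 0]},
    {"hand": 0, "travel": [0, -0.05, 0], "rotation": [-0.006, 0, 0.006]},
    {"hand": 0, "travel": [0, -0.1, 0], "rotation": [0, 0, 0]},
    {"hand": 0, "travel": [0, 0, 0], "rotation": [0, 0, 0]},
    {"hand": 0, "travel": [0, 0, 0], "rotation": [0, 0, 0]}
  ]
}}

```text
time: 13.0
eef_pos: [0.4978, -0.0733, 0.1976]
tcp_rot: [-0.386, 0.593, -0.592, 0.386]
contact_force: [-0.9, -0.3, -1.6]
opening: 0.249
```

```bash
python3 pos.py .498 -.0738 .2 -24; python3 d.py w7; python3 - <<'E'
from h import *
T=T_tool();u0=np.array([T[0,3],T[1,3],0])
ims=[]
for n in ['side','scene','wrist']:
    C=cam(n);im,d=ctrl.read_camera(n)
    np.savez(f'm_{n}.npz',im=im,d=d,K=C[0],D=C[1],E=C[2])
    foot=T[:3,3]-[0,0,.1026]
    c=proj(C,[foot+[0,0,.04]])[0].round().astype(int);print(n,c)
    a=cv2.getRectSubPix(im,(60,60),tuple(map(float,c)))
    ims.append(cv2.resize(a,(264,264*1),interpolation=2))
    for k in (0,30,34,36,38,40,42): print(k,proj(C,[foot+[0,0,k/1e3]])[0].round(1),end=' ')
    print()
cv2.imwrite('pics/m7.png',np.hstack(ims))
E
```

```text
13.0 [-0.88 -0.34 -1.56] 0.2486450247505268
az -23.87 pos [ 0.4978 -0.0733  0.1976] travel units [ 0.001 -0.008  0.001] mm [ 0.4 -2.4  0.4] rot units [ 0.002  0.004 -0.001]
griptop None
holder (3416, array([624.1,  35.1]), array([30.9, 62.5]), 68.1, np.float64(0.0351))
buftop (1510, array([499. , -70.7]), array([34.9, 42.8]), 65.5, np.float64(0.0438))
buftop (1357, array([499.1, -71.3]), array([34. , 40.6]), 65.5, np.float64(0.0451))
buftop (1313, array([499.2, -71.4]), array([33.9, 40.4]), 65.5, np.float64(0.0452))
flange (1089, array([497.6, -74.2]), array([82.9, 41.7]), 14.3, np.float64(0.0034))
az -23.87 pos [ 0.498  -0.0734  0.1978] travel units [-0.554  0.276  0.236] mm [-166.2   82.9   70.8] rot units [ 0.001  0.004 -0.001]
side [349 203]
0 [348.7 219. ] 30 [348.6 207.4] 34 [348.6 205.8] 36 [348.6 205. ] 38 [348.6 204.2] 40 [348.6 203.4] 42 [348.6 202.6] 
scene [284 216]
0 [285.2 228.3] 30 [284.6 219.4] 34 [284.5 218.2] 36 [284.5 217.6] 38 [284.4 217. ] 40 [284.4 216.4] 42 [284.4 215.8] 
wrist [318 273]
0 [317.8 248.5] 30 [317.9 265.7] 34 [317.9 268.3] 36 [317.9 269.7] 38 [317.9 271.1] 40 [317.9 272.5] 42 [317.9 274. ]
```

View pics/m7.png

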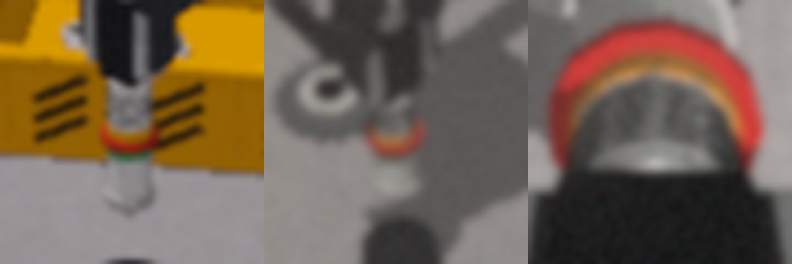

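View pics/w7.png

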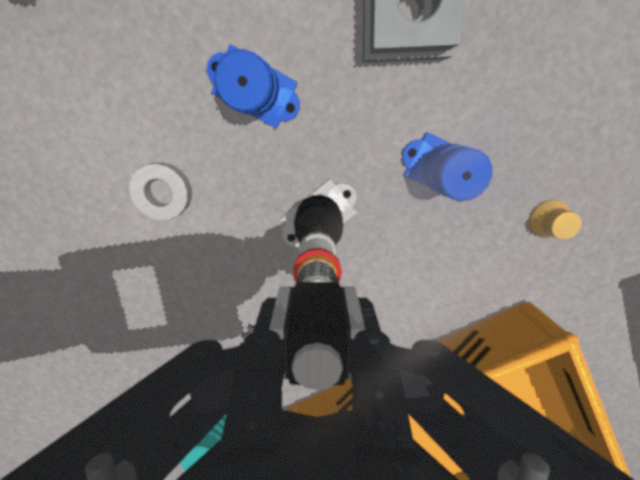

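```bash
python3 - <<'E'
from h import *
def red(im):
    h=cv2.cvtColor(im,cv2.COLOR_BGR2HSV).astype(int);return ((h[...,0]<7)|(h[...,0]>173))&(h[...,1]>140)&(h[...,2]>80)
def load(f):
    z=np.load(f);return z['im'],z['d'],(z['K'],z['D'],z['E'])
for f in ['w3.npz','w4.npz','w7.npz','m_wrist.npz']:
    im,d,C=load(f);r=red(im);r[:220]=0;r[330:]=0;r[:,:270]=0;r[:,370:]=0
    ys,xs=np.nonzero(r);W=cloud('w',d,C);tool_z=None
    zs=W[r][:,2]
    # tcp z from E : use camera z
    top=ys.min();w=[(xs[ys==y].min(),xs[ys==y].max()) for y in range(top,ys.max()+1)]
    E=C[2]
    print(f,'rows',top,ys.max(),'maxw',max(b-a+1 for a,b in w),'n',len(ys),'z rel cam',(np.nanpercentile(zs,[10,50,90])-E[2,3]).round(4))
    col=im[top-4:top+26,318].tolist()
    print([tuple(c) for c in col])
E
```

```text
w3.npz rows 246 277 maxw 46 n 392 z rel cam [-0.1873 -0.1864 -0.1856]
[(127, 130, 132), (114, 116, 128), (88, 90, 123), (64, 67, 131), (58, 60, 159), (64, 67, 188), (61, 63, 197), (58, 63, 194), (60, 68, 180), (55, 70, 139), (53, 77, 97), (59, 89, 105), (52, 92, 124), (53, 101, 140), (52, 97, 140), (58, 104, 145), (70, 114, 158), (97, 132, 167), (113, 130, 150), (115, 120, 126), (99, 102, 103), (97, 98, 100), (94, 96, 96), (92, 93, 95), (91, 92, 95), (96, 98, 101), (97, 98, 101), (92, 96, 95), (91, 93, 93), (87, 88, 89)]
w4.npz rows 246 276 maxw 45 n 381 z rel cam [-0.1873 -0.1864 -0.1855]
[(121, 124, 128), (110, 114, 126), (87, 89, 122), (65, 65, 131), (59, 62, 163), (62, 66, 193), (61, 66, 204), (62, 64, 201), (62, 70, 189), (59, 77, 152), (56, 83, 106), (57, 89, 104), (57, 97, 132), (55, 100, 143), (56, 105, 149), (59, 108, 151), (68, 115, 161), (91, 126, 162), (111, 127, 143), (106, 110, 117), (94, 95, 97), (88, 91, 93), (89, 91, 91), (94, 97, 99), (96, 98, 99), (92, 95, 96), (94, 94, 97), (93, 95, 96), (95, 99, 99), (97, 98, 100)]
w7.npz rows 249 280 maxw 47 n 395 z rel cam [-0.
[... 368 characters left out ...]
 107), (104, 107, 108), (106, 108, 109), (101, 102, 104), (101, 106, 105), (98, 101, 104), (104, 107, 107), (107, 111, 110), (109, 110, 110)]
m_wrist.npz rows 249 280 maxw 47 n 398 z rel cam [-0.1814 -0.1804 -0.1796]
[(133, 136, 137), (120, 123, 130), (103, 106, 125), (74, 76, 125), (58, 61, 144), (59, 63, 176), (62, 67, 198), (63, 66, 203), (64, 69, 204), (56, 74, 191), (59, 89, 172), (53, 91, 146), (56, 99, 142), (63, 109, 152), (93, 126, 164), (111, 128, 149), (114, 118, 125), (97, 102, 102), (99, 104, 104), (97, 98, 100), (99, 102, 105), (100, 103, 105), (102, 105, 107), (104, 107, 109), (101, 104, 105), (103, 105, 108), (104, 105, 107), (102, 104, 105), (100, 104, 103), (106, 109, 108)]
```

```bash
python3 - <<'E'
from h import *
def load(f):
    z=np.load(f);return z['im'],z['d'],(z['K'],z['D'],z['E'])
def edge(im,c,lo,hi):  # row of steepest descent in green channel, parabola
    p=cv2.GaussianBlur(im,(5,1),0)[lo:hi,c-3:c+4,1].astype(float).mean(1)
    g=np.gradient(p);i=np.argmin(g);a,b,cc=g[i-1:i+2];return lo+i+.5*(a-cc)/(a-2*b+cc)
for f in ['w3.npz','w4.npz','w7.npz','m_wrist.npz']:
    im,d,C=load(f);print(f,edge(im,318,236,256))
    E=C[2]; tool=E@np.linalg.inv(np.array(ctrl.camera_params('wrist')['tool_from_camera']))
    p=tool[:3,3]; x=-tool[:3,0]  # towards camera
    foot=p+tool[:3,1]*.1026
    for m in (0,2,4,5,6,7,8): print(m, min(proj(C,[foot+x*.0145-tool[:3,1]*(k+m)/1e3])[0,1] for k in (28,32,30,34)).round(2),end=' ')
    print()
im,d,C=load('m_side.npz');
for r in range(192,224): print(r,im[r,348:350].mean(0).astype(int),end=' ')
E
```

```text
w3.npz 243.95833333333334
0 241.91 2 243.02 4 244.16 5 244.73 6 245.31 7 245.9 8 246.49 
w4.npz 243.9111111111111
0 241.91 2 243.02 4 244.16 5 244.73 6 245.31 7 245.9 8 246.49 
w7.npz 247.5151515151515
0 241.91 2 243.02 4 244.16 5 244.73 6 245.31 7 245.9 8 246.49 
m_wrist.npz 247.51538461538462
0 241.91 2 243.02 4 244.16 5 244.73 6 245.31 7 245.9 8 246.49 
192 [28 24 26] 193 [105 104 108] 194 [133 133 135] 195 [115 115 117] 196 [106 106 107] 197 [110 109 111] 198 [125 125 127] 199 [119 118 120] 200 [106 104 106] 201 [99 96 99] 202 [124 123 125] 203 [ 94 122 149] 204 [ 20 103 150] 205 [  4  86 144] 206 [  9  51 150] 207 [ 17  22 137] 208 [32 70 80] 209 [58 93 42] 210 [120 125 119] 211 [138 137 140] 212 [136 136 138] 213 [137 136 138] 214 [137 137 138] 215 [137 137 139] 216 [137 138 139] 217 [137 137 139] 218 [131 130 133] 219 [134 132 136] 220 [121 119 123] 221 [111 109 113] 222 [122 120 124] 223 [143 139 145]
```

Ring shift: 6.0 mm by depth and 6.3 mm by edge shift, so yellow. The grip did not slip, since the band edge on the barrel is unchanged. Returning the gauge.

>>> {"fn": "arm_command", "kwargs": {
  "steps": [
    {"hand": 0, "travel": [-0.12, 0, 0.05], "rotation": [0, 0, 0]},
    {"hand": 0, "travel": [-0.15, 0, 0.06], "rotation": [0, 0, 0]},
    {"hand": 0, "travel": [-0.15, 0, 0.06], "rotation": [0, 0, 0]},
    {"hand": 0, "travel": [-0.11, 0, 0.05], "rotation": [0, 0, 0]},
    {"hand": 0, "travel": [0, 0, 0], "rotation": [0, 0, 0]}
  ]
}}

```text
time: 13.82
eef_pos: [0.6248, 0.0483, 0.1925]
tcp_rot: [-0.387, 0.595, -0.591, 0.383]
contact_force: [0.7, 0.2, -1.8]
opening: 0.248
```

```bash
python3 pos.py .6303 .0504 .19 -23.93
```

```text
13.825 [ 0.72  0.19 -1.76] 0.24797940576191962
az -24.0 pos [0.6248 0.0483 0.1925] travel units [-0.014  0.008  0.014] mm [-4.1  2.5  4.2] rot units [ 0.013 -0.002  0.004]
```

>>> {"fn": "arm_command", "kwargs": {
  "steps": [
    {"hand": 0, "travel": [-0.014, 0.03, 0.014], "rotation": [0.013, -0.002, 0.004]},
    {"hand": 0, "travel": [0, 0.06, 0], "rotation": [0, 0, 0]},
    {"hand": 0, "travel": [0, 0.03, 0], "rotation": [0, 0, 0]},
    {"hand": 0, "travel": [0, 0, 0], "rotation": [0, 0, 0]}
  ]
}}

```text
time: 14.32
eef_pos: [0.6275, 0.0488, 0.1509]
tcp_rot: [-0.387, 0.594, -0.592, 0.383]
contact_force: [0.6, 0.6, -1.0]
opening: 0.25
```

```bash
python3 pos.py .6303 .0504 .1166 -23.93; python3 d.py w8
```

```text
14.325 [ 0.64  0.58 -0.96] 0.25038885931664084
az -24.05 pos [0.6275 0.0488 0.1509] travel units [-0.009  0.114  0.007] mm [-2.7 34.2  2.1] rot units [ 0.01  -0.004  0.005]
griptop (1854, array([630.8,  57.5]), array([ 6. , 48.5]), 65.7, np.float64(0.1377))
holder (4615, array([629.6,  49.9]), array([63. , 62.3]), 67.9, np.float64(0.0351))
buftop (129, array([485. , -64.7]), array([25.8,  7.8]), 48.4, np.float64(0.0451))
buftop (129, array([485. , -64.7]), array([25.8,  7.8]), 48.4, np.float64(0.0451))
buftop (129, array([485. , -64.7]), array([25.8,  7.8]), 48.4, np.float64(0.0451))
flange (13, array([531.2, -85. ]), array([7.6, 3. ]), 62.7, np.float64(0.0032))
az -24.05 pos [0.6277 0.0488 0.1513] travel units [-0.007  0.121  0.006] mm [-2.2 36.3  1.8] rot units [ 0.009 -0.002  0.004]
```

View pics/w8.png

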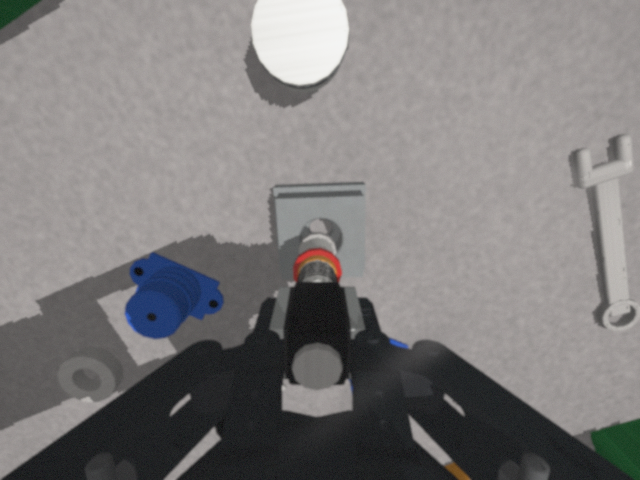

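>>> {"fn": "arm_command", "kwargs": {
  "steps": [
    {"hand": 0, "travel": [-0.008, 0, 0.007], "rotation": [0.01, -0.003, 0.005]},
    {"hand": 0, "travel": [-0.002, 0, 0.001], "rotation": [0, 0, 0]},
    {"hand": 0, "travel": [0, 0, 0], "rotation": [0, 0, 0]}
  ]
}}

```text
time: 14.75
eef_pos: [0.6322, 0.0502, 0.1531]
tcp_rot: [0.384, -0.592, 0.594, -0.386]
contact_force: [-0.2, -0.4, -1.2]
opening: 0.248
```

```bash
python3 pos.py .6303 .0504 .1166 -23.93
```

```text
14.75 [-0.25 -0.36 -1.2 ] 0.24769487557750583
az -23.98 pos [0.6322 0.0502 0.1531] travel units [ 0.002  0.122 -0.007] mm [ 0.7 36.5 -2. ] rot units [-0.007 -0.002 -0.003]
```

>>> {"fn": "arm_command", "kwargs": {
  "steps": [
    {"hand": 0, "travel": [0.002, 0, -0.006], "rotation": [-0.007, 0, -0.003]},
    {"hand": 0, "travel": [0, 0, 0], "rotation": [0, 0, 0]}
  ]
}}

```text
time: 15.0
eef_pos: [0.6305, 0.0505, 0.1536]
tcp_rot: [0.385, -0.593, 0.593, -0.385]
contact_force: [-0.9, -1.2, -2.4]
opening: 0.251
```

```bash
python3 pos.py .6303 .0504 .1166 -23.93
```

```text
15.0 [-0.93 -1.22 -2.37] 0.25103057584861793
az -23.98 pos [0.6305 0.0505 0.1536] travel units [ 0.     0.123 -0.   ] mm [ 0.1 37.  -0.1] rot units [-0.001 -0.002 -0.   ]
```

>>> {"fn": "arm_command", "kwargs": {
  "steps": [
    {"hand": 0, "travel": [0, 0.03, 0], "rotation": [0, 0, 0]},
    {"hand": 0, "travel": [0, 0.03, 0], "rotation": [0, 0, 0]},
    {"hand": 0, "travel": [0, 0, 0], "rotation": [0, 0, 0]}
  ]
}}

```text
time: 15.38
eef_pos: [0.63, 0.0505, 0.1338]
tcp_rot: [-0.385, 0.593, -0.593, 0.385]
contact_force: [-0.8, -0.3, -2.1]
opening: 0.251
```

```bash
python3 pos.py .6303 .0504 .1166 -23.93
```

```text
15.375 [-0.76 -0.35 -2.13] 0.2514615152595913
az -23.97 pos [0.63   0.0505 0.1338] travel units [-0.     0.057  0.001] mm [-0.  17.2  0.3] rot units [ 0.001 -0.001  0.   ]
```

>>> {"fn": "arm_command", "kwargs": {
  "steps": [
    {"hand": 0, "travel": [0, 0.02, 0], "rotation": [0, 0, 0]},
    {"hand": 0, "travel": [0, 0.02, 0], "rotation": [0, 0, 0]},
    {"hand": 0, "travel": [0, 0.005, 0], "rotation": [0, 0, 0]},
    {"hand": 0, "travel": [0, 0, 0], "rotation": [0, 0, 0]}
  ]
}}

```text
time: 15.88
eef_pos: [0.63, 0.0505, 0.119]
tcp_rot: [-0.386, 0.593, -0.593, 0.385]
contact_force: [1.0, -0.3, -2.2]
opening: 0.249
```

```bash
python3 pos.py .6303 .0504 .1166 -23.93
```

```text
15.875 [ 0.99 -0.35 -2.2 ] 0.24864124555020228
az -23.97 pos [0.63   0.0505 0.119 ] travel units [0.    0.008 0.001] mm [0.  2.4 0.3] rot units [ 0.001 -0.001  0.001]
```

>>> {"fn": "arm_command", "kwargs": {
  "steps": [
    {"hand": 0, "travel": [0, 0.006, 0.001], "rotation": [0, 0, 0]},
    {"hand": 0, "travel": [0, 0.003, 0], "rotation": [0, 0, 0]},
    {"hand": 0, "travel": [0, 0.002, 0], "rotation": [0, 0, 0]}
  ]
}}

```text
time: 16.25
eef_pos: [0.6307, 0.0504, 0.1166]
tcp_rot: [0.385, -0.593, 0.593, -0.385]
contact_force: [-0.8, 0.5, 1.0]
opening: 0.251
```

```bash
python3 pos.py .6303 .0504 .1166 -23.93
```

```text
16.25 [-0.81  0.53  1.  ] 0.2514804065629198
az -23.97 pos [0.6307 0.0504 0.1166] travel units [ 0.001  0.    -0.001] mm [ 0.2  0.  -0.4] rot units [-0.    -0.001  0.   ]
```

>>> {"fn": "arm_command", "kwargs": {
  "steps": [
    {"hand": 0.45, "travel": [0, 0, 0], "rotation": [0, 0, 0]},
    {"hand": 0.7, "travel": [0, 0, 0], "rotation": [0, 0, 0]},
    {"hand": 1, "travel": [0, 0, 0], "rotation": [0, 0, 0]},
    {"hand": 1, "travel": [0, 0, 0], "rotation": [0, 0, 0]},
    {"hand": 1, "travel": [0, 0, 0], "rotation": [0, 0, 0]},
    {"hand": 1, "travel": [0, 0, 0], "rotation": [0, 0, 0]}
  ]
}}

```text
time: 17.0
eef_pos: [0.632, 0.0503, 0.1182]
tcp_rot: [0.384, -0.592, 0.594, -0.386]
contact_force: [0.1, -0.4, 0.2]
opening: 0.998
```

>>> {"fn": "arm_command", "kwargs": {
  "steps": [
    {"hand": 1, "travel": [0, -0.08, 0], "rotation": [0, 0, 0]},
    {"hand": 1, "travel": [0, -0.15, 0], "rotation": [0, 0, 0]},
    {"hand": 1, "travel": [0, -0.15, 0], "rotation": [0, 0, 0]},
    {"hand": 1, "travel": [0, 0, 0], "rotation": [0, 0, 0]}
  ]
}}

```text
time: 17.5
eef_pos: [0.631, 0.0503, 0.2342]
tcp_rot: [0.385, -0.593, 0.593, -0.386]
contact_force: [0.4, 0.3, -0.5]
opening: 0.998
```

```bash
python3 d.py w9; python3 -c "
from h import *
u,v=270,245
im,d=ctrl.read_camera('side');cv2.imwrite('pics/s9.png',cv2.resize(im[v-45:v+45,u-60:u+60],None,fx=6,fy=6,interpolation=2))
delta([.498,-.0738,.2],105)"
```

```text
griptop (904, array([630.4,  50.4]), array([21.5, 21.5]), 65.4, np.float64(0.1332))
holder (2691, array([629.7,  50.1]), array([62.2, 62.1]), 68.0, np.float64(0.0351))
buftop (1212, array([499.2, -72.7]), array([40.2, 41.6]), 33.7, np.float64(0.0429))
buftop (1024, array([498.5, -73.2]), array([39.7, 40.5]), 68.4, np.float64(0.0446))
buftop (940, array([498.5, -73.7]), array([39.8, 40.4]), 45.2, np.float64(0.045))
flange (527, array([497.9, -73.3]), array([82. , 41.7]), 13.1, np.float64(0.0034))
az -23.98 pos [0.6297 0.0504 0.2313] travel units [0.    0.388 0.003] mm [1.000e-01 1.163e+02 9.000e-01] rot units [0.007 0.001 0.002]
az -23.98 pos [0.6286 0.0505 0.229 ] travel units [ 0.555  0.1   -0.229] mm [166.5  29.9 -68.6] rot units [0.011 1.701 0.011]
```

View pics/w9.png

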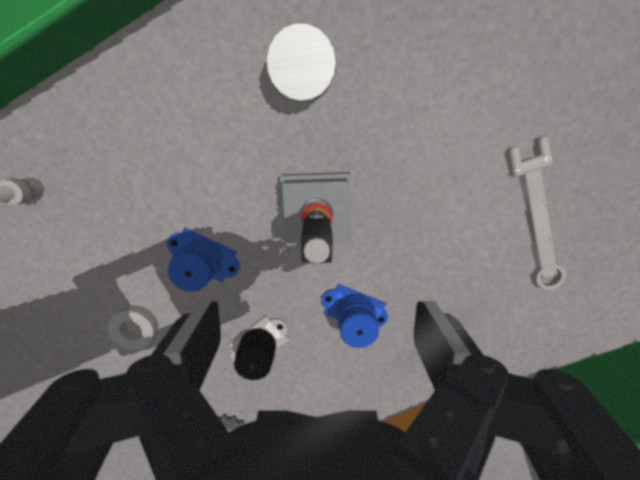

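View pics/s9.png

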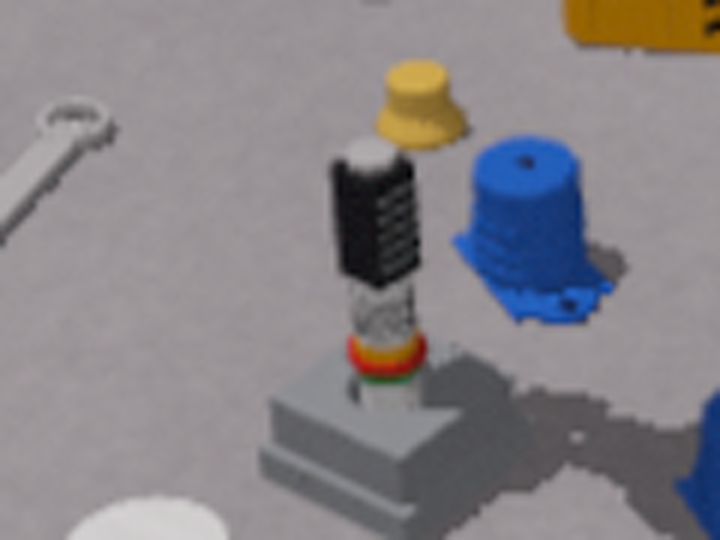

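>>> {"fn": "arm_command", "kwargs": {
  "steps": [
    {"hand": 1, "travel": [0.14, 0, -0.06], "rotation": [0, 0, 0]},
    {"hand": 1, "travel": [0.15, 0, -0.06], "rotation": [0, 0, 0]},
    {"hand": 1, "travel": [0.15, 0, -0.06], "rotation": [0, 0, 0]},
    {"hand": 1, "travel": [0.11, 0, -0.05], "rotation": [0, 0, 0]},
    {"hand": 1, "travel": [0, 0, 0], "rotation": [0, 0.34, 0]},
    {"hand": 1, "travel": [0, 0, 0], "rotation": [0, 0.34, 0]},
    {"hand": 1, "travel": [0, 0, 0], "rotation": [0, 0.34, 0]},
    {"hand": 1, "travel": [0, 0, 0], "rotation": [0, 0.34, 0]},
    {"hand": 1, "travel": [0, 0, 0], "rotation": [0, 0.34, 0]},
    {"hand": 1, "travel": [0, 0, 0], "rotation": [0, 0, 0]}
  ]
}}

```text
time: 18.85
eef_pos: [0.483, -0.0728, 0.2067]
tcp_rot: [-0.098, 0.708, -0.696, 0.067]
contact_force: [-0.1, 0.4, 0.1]
opening: 1.001
```

```bash
python3 pos.py .498 -.0738 .13 104; python3 d.py w10
```

```text
18.85 [-0.06  0.37  0.12] 1.0009979551267494
az -76.6 pos [ 0.483  -0.0728  0.2067] travel units [-0.059  0.253  0.021] mm [-17.6  75.9   6.3] rot units [ 0.045 -0.019  0.081]
griptop None
holder (2061, array([601.9,  44.8]), array([29., 61.]), 14.0, np.float64(0.0352))
buftop (2008, array([498.4, -74.2]), array([41.9, 41.8]), 84.6, np.float64(0.0443))
buftop (1872, array([497.7, -74.4]), array([41.1, 40.5]), 23.3, np.float64(0.0452))
buftop (1837, array([497.7, -74.4]), array([40.7, 40.7]), 50.4, np.float64(0.0453))
flange (980, array([498., -74.]), array([81.9, 41. ]), 15.4, np.float64(0.0034))
az -76.55 pos [ 0.4829 -0.0727  0.2066] travel units [-0.585  0.287 -0.277] mm [-175.4   86.2  -83. ] rot units [ 0.079 -1.75   0.055]
```

View pics/w10.png

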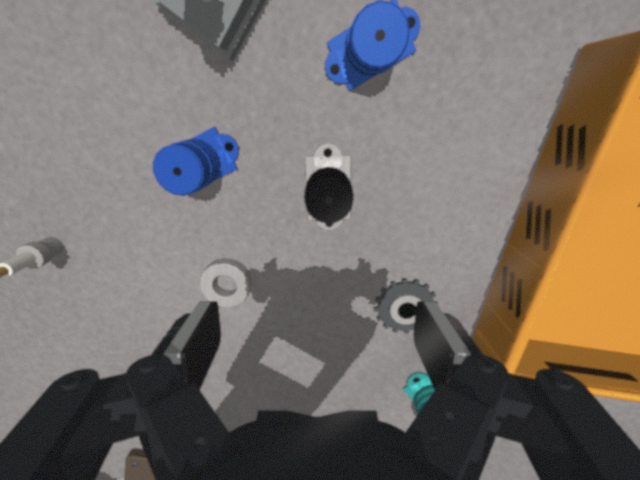

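>>> {"fn": "arm_command", "kwargs": {
  "steps": [
    {"hand": 1, "travel": [-0.059, 0.1, 0.021], "rotation": [0.045, -0.025, 0.081]},
    {"hand": 1, "travel": [0, 0.1, 0], "rotation": [0, 0, 0]},
    {"hand": 1, "travel": [0, 0, 0], "rotation": [0, 0, 0]}
  ]
}}

```text
time: 19.27
eef_pos: [0.4999, -0.0741, 0.1428]
tcp_rot: [-0.091, 0.701, -0.701, 0.09]
contact_force: [0.1, -0.9, -0.0]
opening: 1.004
```

```bash
python3 pos.py .498 -.0739 .10 104.5; python3 d.py w11
```

```text
19.275 [ 0.14 -0.93 -0.01] 1.0039279957155922
az -75.28 pos [ 0.4999 -0.0741  0.1428] travel units [ 0.006  0.143 -0.002] mm [ 1.8 42.8 -0.6] rot units [0.001 0.007 0.001]
griptop None
holder (3902, array([603.7,  45.2]), array([33.5, 68.1]), 15.0, np.float64(0.0351))
buftop (2984, array([498.6, -74.5]), array([42.2, 41.9]), 48.2, np.float64(0.0441))
buftop (2740, array([498. , -74.5]), array([40.8, 40.6]), 4.9, np.float64(0.0451))
buftop (2658, array([497.8, -74.5]), array([40.7, 40.6]), 3.8, np.float64(0.0453))
flange (1131, array([498.1, -74.4]), array([82.5, 41.9]), 15.7, np.float64(0.0034))
az -75.3 pos [ 0.501  -0.0744  0.1445] travel units [-0.521  0.099 -0.292] mm [-156.3   29.7  -87.7] rot units [-0.004 -1.71  -0.003]
```

>>> {"fn": "arm_command", "kwargs": {
  "steps": [
    {"hand": 1, "travel": [0.007, 0.1, 0], "rotation": [0, 0, 0]},
    {"hand": 1, "travel": [0, 0.1, 0], "rotation": [0, 0, 0]},
    {"hand": 1, "travel": [0, 0.05, 0], "rotation": [0, 0, 0]},
    {"hand": 1, "travel": [0, 0, 0], "rotation": [0, 0, 0]}
  ]
}}

```text
time: 19.82
eef_pos: [0.5039, -0.0767, 0.0741]
tcp_rot: [0.088, -0.699, 0.703, -0.096]
contact_force: [0.4, -0.3, -0.0]
opening: 1.001
```

```bash
python3 pos.py .498 -.0743 .03 104.7
```

```text
19.825 [ 0.44 -0.26 -0.  ] 1.000979505164877
az -75.06 pos [ 0.5039 -0.0767  0.0741] travel units [ 0.018  0.147 -0.014] mm [ 5.5 44.  -4.2] rot units [-0.015  0.008 -0.021]
```

>>> {"fn": "arm_command", "kwargs": {
  "steps": [
    {"hand": 1, "travel": [0.018, 0.04, -0.014], "rotation": [-0.015, 0.008, -0.021]},
    {"hand": 1, "travel": [0, 0.03, 0], "rotation": [0, 0, 0]},
    {"hand": 1, "travel": [0, 0, 0], "rotation": [0, 0, 0]}
  ]
}}

```text
time: 20.2
eef_pos: [0.4992, -0.0745, 0.0544]
tcp_rot: [0.089, -0.701, 0.702, -0.092]
contact_force: [-0.7, -0.5, 0.8]
opening: 0.999
```

```bash
python3 pos.py .498 -.0743 .03 104.7
```

```text
20.2 [-0.71 -0.51  0.82] 0.998852335244023
az -75.27 pos [ 0.4992 -0.0745  0.0544] travel units [ 0.004  0.081 -0.002] mm [ 1.2 24.4 -0.6] rot units [-0.004  0.001 -0.007]
```

>>> {"fn": "arm_command", "kwargs": {
  "steps": [
    {"hand": 1, "travel": [0.005, 0.04, -0.002], "rotation": [-0.004, 0, -0.007]},
    {"hand": 1, "travel": [0.002, 0.03, 0], "rotation": [0, 0, 0]},
    {"hand": 1, "travel": [0, 0.006, 0], "rotation": [0, 0, 0]},
    {"hand": 1, "travel": [0, 0, 0], "rotation": [0, 0, 0]}
  ]
}}

```text
time: 20.7
eef_pos: [0.4972, -0.0746, 0.0302]
tcp_rot: [-0.091, 0.701, -0.701, 0.091]
contact_force: [-1.4, -0.5, -0.1]
opening: 1.0
```

```bash
python3 pos.py .498 -.0743 .03 104.7
```

```text
20.7 [-1.41 -0.52 -0.11] 0.999851582487492
az -75.27 pos [ 0.4972 -0.0746  0.0302] travel units [-0.003  0.001 -0.   ] mm [-0.9  0.2 -0.1] rot units [0.    0.001 0.   ]
```

>>> {"fn": "arm_command", "kwargs": {
  "grip_force": 50,
  "steps": [
    {"hand": 0, "travel": [-0.002, 0, 0], "rotation": [0, 0, 0]},
    {"hand": 0, "travel": [0, 0, 0], "rotation": [0, 0, 0]},
    {"hand": 0, "travel": [0, 0, 0], "rotation": [0, 0, 0]},
    {"hand": 0, "travel": [0, 0, 0], "rotation": [0, 0, 0]},
    {"hand": 0, "travel": [0, 0, 0], "rotation": [0, 0, 0]},
    {"hand": 0, "travel": [0, 0, 0], "rotation": [0, 0, 0]}
  ]
}}

```text
time: 21.45
eef_pos: [0.4987, -0.0748, 0.0311]
tcp_rot: [0.09, -0.701, 0.702, -0.091]
contact_force: [0.6, 0.2, 0.0]
opening: 0.493
```

```bash
python3 pos.py .498 -.0743 .03 104.7; python3 - <<'E'
from h import *
z=np.load('side0.npz');C=(z['K'],z['D'],z['E']);W=cloud('s',z['d'],C)
z2=np.load('scene0.npz');W2=cloud('s',z2['d'],(z2['K'],z2['D'],z2['E']))
A=np.concatenate([W.reshape(-1,3),W2.reshape(-1,3)])
for nm,ys in (('yellow',(-.5,-.2)),('green',(.22,.5))):
  for src,Wx in (('side',W),('scene',W2)):
    P=Wx.reshape(-1,3);m=(P[:,0]>.3)&(P[:,0]<.75)&(P[:,1]>ys[0])&(P[:,1]<ys[1])&(P[:,2]>.05)&(P[:,2]<.08)
    r=cv2.minAreaRect((P[m][:,:2]*1000).astype(np.float32));print(nm,src,m.sum(),r)
# worn buffer
im=z['im']
E
```

```text
21.45 [0.55 0.21 0.03] 0.493396518670879
az -75.26 pos [ 0.4987 -0.0748  0.0311] travel units [ 0.002  0.004 -0.002] mm [ 0.5  1.1 -0.6] rot units [-0.003  0.001 -0.004]
yellow side 2258 ((526.565673828125, -352.35345458984375), (293.2665710449219, 212.30113220214844), 4.471621513366699)
yellow scene 2483 ((526.3156127929688, -354.751953125), (294.35467529296875, 204.6669464111328), 5.084289073944092)
green side 5637 ((531.627197265625, 364.9051513671875), (290.1786804199219, 205.5922088623047), 4.148407459259033)
green scene 3352 ((531.7108154296875, 362.9897766113281), (292.3775329589844, 203.11129760742188), 4.146266460418701)
```

>>> {"fn": "arm_command", "kwargs": {
  "steps": [
    {"hand": 0, "travel": [0, -0.03, 0], "rotation": [0, 0, 0]},
    {"hand": 0, "travel": [0, -0.1, 0], "rotation": [0, 0, 0]},
    {"hand": 0, "travel": [0, -0.15, 0], "rotation": [0, 0, 0]},
    {"hand": 0, "travel": [0, -0.15, 0], "rotation": [0, 0, 0]},
    {"hand": 0, "travel": [0, 0, 0], "rotation": [0, 0, 0]}
  ]
}}

```text
time: 22.08
eef_pos: [0.4959, -0.0736, 0.1623]
tcp_rot: [-0.092, 0.702, -0.7, 0.089]
contact_force: [-0.1, -0.5, -3.3]
opening: 0.498
```

```bash
python3 pos.py .467 -.3588 .15 95; python3 d.py w12 | head -0
python3 - <<'E'
from h import *
im,d=ctrl.read_camera('side');C=cam('side');np.savez('s12.npz',d=d,im=im);cv2.imwrite('pics/s12.png',im[100:340,180:500])
W=cloud('s',d,C)
for m in ctrl.masks_of('side','worn_buffer')[:4]:
    P=W[m['region']];print(m['score'],m['at'],np.nanmedian(P,axis=0).round(3),np.nanpercentile(P,[3,97],axis=0).round(3).tolist())
E
```

```text
22.075 [-0.06 -0.49 -3.32] 0.49822911035205225
az -75.27 pos [ 0.4959 -0.0736  0.1623] travel units [0.335 0.039 0.895] mm [100.4  11.8 268.6] rot units [0.005 0.324 0.008]
0.44 [338.5, 180.9] [ 0.601 -0.379  0.011] [[0.545, -0.415, 0.006], [0.618, -0.365, 0.047]]Exception ignored on flushing sys.stdout:
BrokenPipeError: [Errno 32] Broken pipe
```

View pics/s12.png

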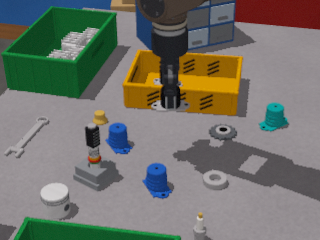

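>>> {"fn": "arm_command", "kwargs": {
  "steps": [
    {"hand": 0, "travel": [0.045, 0, 0.12], "rotation": [0, 0, 0]},
    {"hand": 0, "travel": [0.06, 0, 0.16], "rotation": [0, 0, 0]},
    {"hand": 0, "travel": [0.06, 0, 0.16], "rotation": [0, 0, 0]},
    {"hand": 0, "travel": [0.06, 0, 0.16], "rotation": [0, 0, 0]},
    {"hand": 0, "travel": [0.06, 0, 0.16], "rotation": [0, 0, 0]},
    {"hand": 0, "travel": [0.05, 0, 0.13], "rotation": [0, 0, 0]},
    {"hand": 0, "travel": [0, 0, 0], "rotation": [0, 0.16, 0]},
    {"hand": 0, "travel": [0, 0, 0], "rotation": [0, 0.16, 0]},
    {"hand": 0, "travel": [0, 0, 0], "rotation": [0, 0, 0]}
  ]
}}

```text
time: 23.35
eef_pos: [0.4502, -0.3561, 0.126]
tcp_rot: [-0.047, 0.72, -0.692, 0.013]
contact_force: [-0.0, 0.1, -3.6]
opening: 0.492
```

```bash
python3 pos.py .467 -.3588 .12 95
python3 - <<'E'
from h import *
C=cam('wrist');im,d=ctrl.read_camera('wrist');cv2.imwrite('pics/w13.png',im);W=cloud('w',d,C)
ms=ctrl.masks_of('wrist','worn_buffer')
for m in ms[:4]:
    P=W[m['region']];print(m['score'],m['at'],np.nanmedian(P,axis=0).round(3),np.nanpercentile(P,[3,97],axis=0).round(3).tolist())
P=W.reshape(-1,3);m=(P[:,2]>.06)&(P[:,2]<.075)&(P[:,1]<-.2)
print(np.nanpercentile(P[m],[1,99],axis=0))
E
```

```text
23.35 [-0.03  0.11 -3.63] 0.4924802233622433
az -85.18 pos [ 0.4502 -0.3561  0.126 ] travel units [-0.056  0.017  0.015] mm [-16.7   5.    4.4] rot units [ 0.079 -0.004  0.089]
[[ 0.39101003 -0.46080963  0.06023761]
 [ 0.5822656  -0.25318274  0.07054443]]
```

View pics/w13.png

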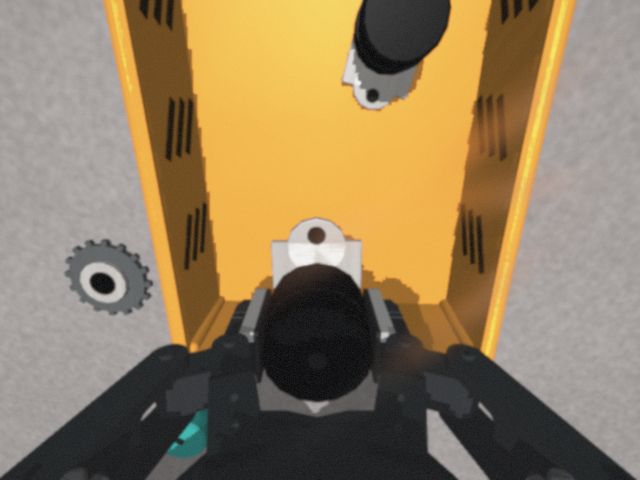

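>>> {"fn": "arm_command", "kwargs": {
  "steps": [
    {"hand": 0, "travel": [-0.056, 0, 0.015], "rotation": [0.079, 0, 0.089]},
    {"hand": 0, "travel": [-0.01, 0, 0], "rotation": [0.02, 0, 0.02]},
    {"hand": 0, "travel": [0, 0, 0], "rotation": [0, 0, 0]}
  ]
}}

```text
time: 23.82
eef_pos: [0.4702, -0.3571, 0.1236]
tcp_rot: [0.028, -0.703, 0.709, -0.035]
contact_force: [0.6, -1.0, -2.8]
opening: 0.497
```

```bash
python3 pos.py .467 -.3588 .12 95
```

```text
23.825 [ 0.63 -1.01 -2.75] 0.4968082395012326
az -84.86 pos [ 0.4702 -0.3571  0.1236] travel units [0.011 0.012 0.004] mm [3.4 3.5 1.3] rot units [-0.017  0.005 -0.018]
```

>>> {"fn": "arm_command", "kwargs": {
  "steps": [
    {"hand": 0, "travel": [0.011, 0.06, 0.004], "rotation": [-0.017, 0.005, -0.018]},
    {"hand": 0, "travel": [0, 0.08, 0], "rotation": [0, 0, 0]},
    {"hand": 0, "travel": [0, 0.06, 0], "rotation": [0, 0, 0]},
    {"hand": 0, "travel": [0, 0, 0], "rotation": [0, 0, 0]}
  ]
}}

```text
time: 24.32
eef_pos: [0.4654, -0.3584, 0.059]
tcp_rot: [-0.032, 0.708, -0.705, 0.029]
contact_force: [-0.3, 0.6, -2.8]
opening: 0.494
```

```bash
python3 pos.py .467 -.3588 .036 95
```

```text
24.325 [-0.35  0.6  -2.8 ] 0.4944599495462412
az -84.99 pos [ 0.4654 -0.3584  0.059 ] travel units [-0.006  0.077  0.002] mm [-1.7 23.   0.7] rot units [0.007 0.    0.008]
```

>>> {"fn": "arm_command", "kwargs": {
  "steps": [
    {"hand": 0, "travel": [-0.006, 0.04, 0.002], "rotation": [0.007, 0, 0.008]},
    {"hand": 0, "travel": [0, 0.025, 0], "rotation": [0, 0, 0]},
    {"hand": 0, "travel": [0, 0, 0], "rotation": [0, 0, 0]}
  ]
}}

```text
time: 24.7
eef_pos: [0.4678, -0.3596, 0.0391]
tcp_rot: [0.03, -0.706, 0.707, -0.031]
contact_force: [0.8, 0.2, -2.8]
opening: 0.496
```

```bash
python3 pos.py .467 -.3588 .036 95
```

```text
24.7 [ 0.78  0.18 -2.81] 0.4959651801254444
az -85.0 pos [ 0.4678 -0.3596  0.0391] travel units [ 0.002  0.01  -0.003] mm [ 0.7  3.1 -0.8] rot units [-0.003  0.    -0.003]
```

>>> {"fn": "arm_command", "kwargs": {
  "steps": [
    {"hand": 0, "travel": [0, 0.006, 0], "rotation": [-0.003, 0, -0.003]},
    {"hand": 0, "travel": [0, 0.004, 0], "rotation": [0, 0, 0]},
    {"hand": 0, "travel": [0, 0.002, 0], "rotation": [0, 0, 0]}
  ]
}}

```text
time: 25.08
eef_pos: [0.4686, -0.3603, 0.0366]
tcp_rot: [0.03, -0.706, 0.707, -0.031]
contact_force: [-0.8, -0.2, -2.4]
opening: 0.494
```

```bash
python3 pos.py .467 -.3588 .036 95
```

```text
25.075 [-0.84 -0.23 -2.38] 0.49375123380396757
az -84.99 pos [ 0.4686 -0.3603  0.0366] travel units [ 0.005  0.002 -0.005] mm [ 1.4  0.6 -1.6] rot units [-0.004  0.    -0.002]
```

>>> {"fn": "arm_command", "kwargs": {
  "steps": [
    {"hand": 0, "travel": [0, 0.003, 0], "rotation": [0, 0, 0]},
    {"hand": 0, "travel": [0, 0.002, 0], "rotation": [0, 0, 0]}
  ]
}}

```text
time: 25.32
eef_pos: [0.4687, -0.3604, 0.0361]
tcp_rot: [0.031, -0.706, 0.707, -0.031]
contact_force: [-2.3, 1.6, 3.1]
opening: 0.496
```

>>> {"fn": "arm_command", "kwargs": {
  "steps": [
    {"hand": 0, "travel": [0, 0.002, 0], "rotation": [0, 0, 0]},
    {"hand": 0, "travel": [0, 0.002, 0], "rotation": [0, 0, 0]}
  ]
}}

```text
time: 25.58
eef_pos: [0.4687, -0.3604, 0.0361]
tcp_rot: [0.031, -0.706, 0.707, -0.031]
contact_force: [-2.4, 2.6, 3.8]
opening: 0.497
```

>>> {"fn": "arm_command", "kwargs": {
  "steps": [
    {"hand": 0.6, "travel": [0, 0, 0], "rotation": [0, 0, 0]},
    {"hand": 0.75, "travel": [0, 0, 0], "rotation": [0, 0, 0]},
    {"hand": 0.9, "travel": [0, 0, 0], "rotation": [0, 0, 0]},
    {"hand": 0.9, "travel": [0, 0, 0], "rotation": [0, 0, 0]}
  ]
}}

```text
time: 26.08
eef_pos: [0.4699, -0.3617, 0.0363]
tcp_rot: [0.03, -0.705, 0.708, -0.032]
contact_force: [0.8, -0.1, -0.7]
opening: 0.897
```

>>> {"fn": "arm_command", "kwargs": {
  "steps": [
    {"hand": 0.9, "travel": [0, -0.06, 0], "rotation": [0, 0, 0]},
    {"hand": 0.9, "travel": [0, -0.12, 0], "rotation": [0, 0, 0]},
    {"hand": 0.9, "travel": [0, -0.2, 0], "rotation": [0, 0, 0]},
    {"hand": 0.9, "travel": [0, -0.2, 0], "rotation": [0, 0, 0]},
    {"hand": 0.9, "travel": [0, 0, 0], "rotation": [0, 0, 0]}
  ]
}}

```text
time: 26.7
eef_pos: [0.4696, -0.3613, 0.2208]
tcp_rot: [0.029, -0.703, 0.709, -0.033]
contact_force: [0.3, 0.1, 1.3]
opening: 0.899
```

```bash
python3 - <<'E'
from h import *
print(ctrl.get_state()['eef_pos'])
C=cam('wrist');im,d=ctrl.read_camera('wrist');cv2.imwrite('pics/w14.png',im);W=cloud('w',d,C)
P=W.reshape(-1,3)
m=(P[:,2]>.042)&(P[:,2]<.058)&(abs(P[:,0]-.468)<.04)&(abs(P[:,1]+.36)<.04)
print(m.sum(),np.nanmean(P[m],0).round(4),P[m][:,2].std()); A=np.c_[P[m][:,:2]-P[m][:,:2].mean(0),np.ones(m.sum())];print('slope',np.linalg.lstsq(A,P[m][:,2],rcond=None)[0])
im,d=ctrl.read_camera('side');cv2.imwrite('pics/s14.png',im)
E
```

```text
[ 0.46962072 -0.36132966  0.22075472]
1665 [ 0.4695 -0.3595  0.0502] 0.0013179922700068004
slope [-0.03236678 -0.0025461   0.05016598]
```

View pics/w14.png

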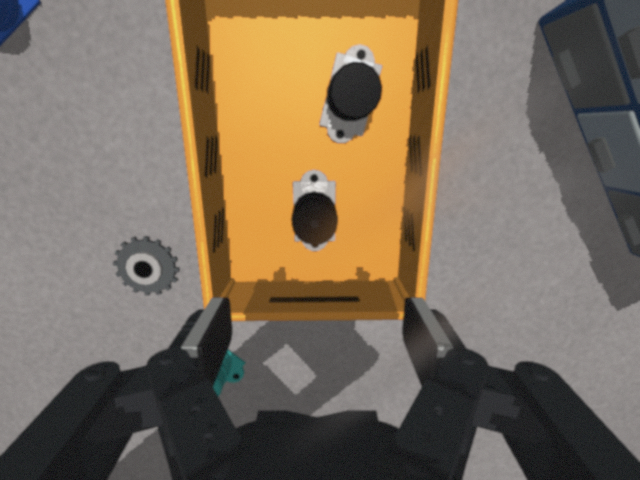

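View pics/s14.png

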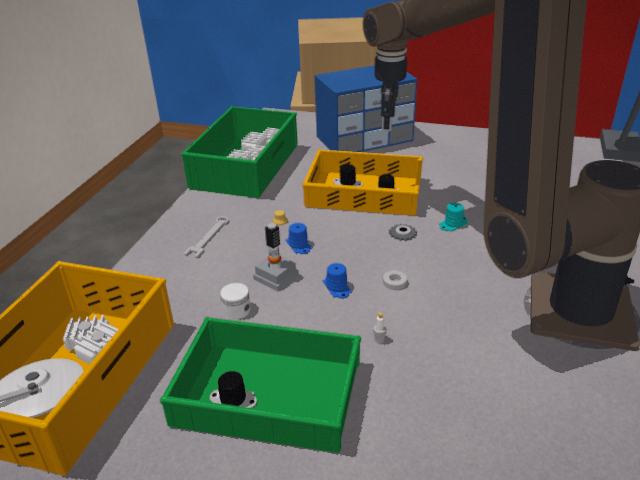

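```bash
python3 -c "
from plant import ctrl
print(ctrl.sign_off())"
```

```text
the job is handed in; nothing more can be done
None
```

The used buffer tested hard: the marker ring stopped in the yellow band, so the buffer now stands in the free half of the yellow crate. The job is handed in at about 27 s of the 72 s allowed; hand-in reports no verdict.

- **Press:** I held the gauge upright on the middle of the rubber, less than 1 mm off centre. The contact force was about 10 to 11 N for over a second. The force reading is noisy by about 0.5 N, and there was up to 3.6 N of sideways force. The highest force I read was about 11 N.
- **Marker:** The ring moved 6.0 mm by depth and 6.3 mm by edge shift in the wrist camera. The two disagree by 0.3 mm, but both are above the 5.5 mm line. The side view showed green only below the ring and yellow above it.
- **Gauge:** It is back in its holder at the same height and place as at the start, within about 0.5 mm, and upright.
- **Buffer:** Its top is at 50 mm, which matches the 45 mm measured on the bench plus the 5 mm crate floor. The measured tilt is about 0.03 rad, within the 0.15 rad limit. It stands clear of the other buffer in the crate.
- **Other parts:** By eye in the last side view, none of them had moved; I did not measure them. The arm is clear of everything.

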